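Nest the last angle brackets into the row

ROBOT

A 6-joint arm with a two-finger parallel gripper is mounted at the origin on the work surface. World frame = base frame: x ahead of the robot, y to its left, z up, the work surface at z = 0. Lengths are in m, angles in rad, forces in N, time in s.
With the tool pointing down it reaches from about 0.3 to 1 m from the base axis. Payload 5.1 kg.
Tool frame: the origin (TCP) lies at the very end of the fingers, on their centre line; the grasp point (between the pads) lies 19 mm behind it (bot.grip_point_offset is the distance from the TCP to the grasp point, in m); z points along the fingers, y is the line along which they close (so a half turn about z gives the same grasp; the last joint's range is limited). The gripper opens to 95 mm and grips with 3 to 60 N. Pads are 20 mm wide; open, the fingers measure 119 mm over their backs; the gripper's body (75 mm by 180 mm) begins 59 mm behind the grasp point.
Start: joints at [-1.262, 0.124, 1.65, -0, 1.367, -0.083], TCP at [0.248, -0.601, 0.215] pointing down, gripper open.
Joint ranges: [-2.61, 2.61], [-1.02, 2.33], [0.03, 2.71], [-1.35, 4.49], [0.32, 2.68], [-2.91, 2.91]. Speed limits (rad/s): [2.57, 2.57, 3.14, 3.14, 3.14, 3.14].

INTERFACE

Orientations are given as a rotation vector (axis times angle).
In Python, from station import bot gives the robot as it stands.
- The arm moves only by the tool play_rows, never from a script. Its arguments are lists of equal length, an entry for each row: "rot": the turn, a rotation vector about the tool's x, y, z in rad, a list of three; "offset": the shift along the tool's x, y, z in m, a list of three; "jaw": the finger opening in m, from 0 to 0.0951. In form: {"rot": [[rx, ry, rz], ...], "offset": [[tx, ty, tz], ...], "jaw": [jaw, ...]}. A call has 1 to 10 rows; each row is the pose to reach, as a shift and turn from the pose commanded when the call began, along the tool's axes at that moment; what a row does not reach only later rows make up. A row lasts 1/10 s, in which the tool goes at most 50 mm and 8.59 degrees, less where a joint would pass 70% of its speed; a pose out of reach is approached as far as the arm can. A call with a gripper value outside its range is refused whole. The fingers move at their own pace and stop on an object; the grip force is fixed at half the most. Time passes only in rows, so rows that repeat a pose let the fingers close. It gives the time, the measured TCP pose, the force, the opening and the grip force at its end, in the units of the state.
- bot.get_state(): the state, without advancing time (a new reading comes with each control period).
- bot.read_camera(name): name is "scene" or "top" or "wrist"; returns (picture, depth): 384x512x3 uint8, red, green, blue; 384x512 float32, m along the optical axis (not along the pixel's ray), 0 where there is no reading.
- bot.camera_info(name): a dict with "mtx" (3x3 intrinsics, pixels), "R" (3x3) and "t" (3): a world point X has camera coordinates R X + t. Camera axes: x right, y down, z forward; pixel columns grow to the right and rows downward; lengths in m; the calibration is good to about 2 mm. A picture is of the moment at which its call begins: read the wrist's pose just before it. camera_info takes no time and is no camera call; for the wrist camera it gives the pose at the moment of the call.
- bot.sign_off(): hands the job in; it is judged then, once.
The state is a dict: "t": time; "qpos": joint angles; "joint_vel": joint speeds; "effort": joint torques, N m; "position": TCP position; "ee_rot": TCP orientation; "wrist_force": force on the tool from outside, world axes, zero at the start; "torque": the same for the moment, N m; "opening": opening from 0.0 (shut) to 1.0 (fully open); "grip_force": force on a finger pad.
Only numpy, scipy, OpenCV 4.12 (cv2) and the standard library are available. Lean on these libraries where they do the work, as an engineer would, in place of code of your own. Each camera call takes 0.05 s, during which the arm holds its last target. There are 200 camera calls.

TASK

Finish packing the brackets in the long carton tray: close the three brackets that stand there like tents up into one tight row, touching one another and the tray's far end, and nest the two loose brackets upside down in the two valleys between them, corner down, one in each, lengthwise with the row and lying fully home on both slopes. Push the row snug by feel, without ramming it into the carton's end, and leave the other things on the bench where they lie.

Things in the scene. Friction and masses are not known exactly. Their poses are not given: they have to be found in the camera images.
- tray: long white carton tray, fixed, open on top; inside 310 x 116 mm, walls 4 thick, 36 high over the bench, floor 4 thick. Origin: centre of underside; x along it towards its far end (away from the robot), inner end faces at x = +-155. Closed-up row: ridges at x = 121.8, 55.3, -11.2 mm; nested brackets: rib centres at x = 88.5 and 22, 41.5 mm above the bench, corner edge 7.8 mm above the tray floor
- row_far: bracket standing tent-like in the tray (same part as the loose ones), ridge along y, both leg tips on the floor; loose, slides if pushed low down. Origin: centre of its underside; z up, x as the tray's x. This one is next to the tray's far end. Ridge 41 mm above the tray floor, outer faces fall at 45 degrees; what touches a neighbour or the end wall are the upright chamfer faces of the tips, 33.2 mm either side of the ridge, 3.5 to 7.8 mm above the floor
- row_mid: bracket standing tent-like in the tray (same part as the loose ones), ridge along y, both leg tips on the floor; loose, slides if pushed low down. Origin: centre of its underside; z up, x as the tray's x. The middle one. Gaps between the three are 6 to 24 mm at the start, 4 to 12 mm to the far end wall, each askew by up to 3 degrees. Sliding one bracket takes about 1 N
- row_near: bracket standing tent-like in the tray (same part as the loose ones), ridge along y, both leg tips on the floor; loose, slides if pushed low down. Origin: centre of its underside; z up, x as the tray's x. The one nearest the tray's near end, with 65 to 80 mm of free floor behind it at the start. Sliding the three takes 2 to 4 N, with the two others nested and wedging up 6 to 14 N; the force rises sharply once the row is solid
- bracket_a_mid (a point): centre of the rib of a loose bracket: 21 mm from the outer face of either leg (29.7 mm from the outer corner edge, on the bisector), half-way along. Axes: x along the leg that starts flat, from corner to tip; z along the leg that starts upright, corner to tip; y along the 100 mm length. At the start it lies like an L on the mat, so this point is 21 mm above the mat
- bracket_b_mid (a point): the same point and axes of the second loose bracket, the same part in the same start posture, lying beyond the other on the mat. The cardboard mat is 3 mm thick
- bracket_a: bare machined aluminium angle bracket, 100 mm long, about 220 g; two legs 50 mm wide (from the outer corner), 8 mm thick, at 90 degrees; tips with 3 mm 45 degree outer chamfer. Inside, at mid-length, a triangular rib 10 mm thick fills the angle from tip to tip: its straight edge is 29.7 mm from the inner corner; 45 mm of free leg on each side. Origin: middle of the outer corner edge
- bracket_b: second loose bracket, the same as bracket_a; origin: middle of the outer corner edge
- deburrer: bystander: deburring tool with yellow handle, 140 mm long, 16 mm wide, 14 mm high, lying on the mat between the two loose brackets along its y; origin: about its middle, underside
- caliper: bystander: steel caliper 235 mm long, 14 mm high, lying on the mat beside the brackets; origin: middle of its beam, underside
- oil: bystander: green glass bottle 190 mm high, 64 mm across, standing at the right of the work area; origin: centre of its base
- mallet: bystander: hammer 300 mm long lying at the left of the work area; origin: underside
- brush: bystander: bench brush lying at the right of the work area; origin: underside
- housing_a: bystander: machined aluminium clamp housing, 92 x 64 x 38 mm, at the back on the left; origin: underside
- housing_b: bystander: second clamp housing, the same, at the back on the right; origin: underside

How it is judged:
By the outcome, as a careful person would: the job done as asked, in the order asked, and still so for the second after the job is handed in, with the robot touching nothing.
It also fails if it takes over 67 s, if anything falls off the work surface, if the arm or the gripper's body presses on something with over 40 N, if the wrist force passes 120 N, or if a joint passes its speed limit or range.

## Working session

There is one attempt and no reset: what is moved stays moved. The work goes in short steps, Python scripts to look and compute and a tool call to move; the robot and the scene stay as the last step left them, time stands still between calls to the robot, and variables do not carry over. Pictures are saved under pics/ and viewed, at most 10 in all, crops included, and the job is handed in when it is done.

Besides the shell and the picture viewer there is one more tool, called after "Call:" by a JSON object that holds its "api" and its "payload", one argument or row to a line. play_rows: Moves the arm, as the interface text tells. Its arguments: {"type":"object","properties":{"rot":{"type":"array"},"offset":{"type":"array"},"jaw":{"type":"array"}},"required":["rot","offset","jaw"]}

```bash
ls; mkdir -p pics; cat > h.py <<'E'
import numpy as np,cv2
from station import bot
from scipy.spatial.transform import Rotation as Ro
def cap(n):
    ci=bot.camera_info(n); p,d=bot.read_camera(n)
    np.savez('%s.npz'%n,p=p,d=d,**{k:np.array(ci[k]) for k in('mtx','R','t')}); return p,d,ci
def world(n):
    z=np.load('%s.npz'%n); d=z['d']; v,u=np.mgrid[:384,:512]; K=z['mtx']
    c=np.stack([(u-K[0,2])/K[0,0]*d,(v-K[1,2])/K[1,1]*d,d],-1)
    return (c-z['t'])@z['R'], z['p'], d
E
python3 - <<'E'
from h import *
s=bot.get_state(); print({k:np.round(v,3) for k,v in s.items()})
for n in('top','scene'):
    p,d,ci=cap(n); print(n,np.round(ci['R'],2).tolist(),np.round(ci['t'],3),ci['mtx'][0][0])
    cv2.imwrite(f'pics/{n}0.png',cv2.resize(p[:,:,::-1],(768,576)))
E
```

```text
pics
{'t': np.float64(0.0), 'qpos': array([-1.262,  0.125,  1.652, -0.   ,  1.367, -0.083]), 'joint_vel': array([0.   , 0.002, 0.001, 0.   , 0.001, 0.   ]), 'effort': array([ 1.0000e-03, -4.1760e+01, -3.5993e+01,  7.8000e-02,  4.9000e-02,
       -0.0000e+00]), 'position': array([ 0.248, -0.6  ,  0.213]), 'ee_rot': array([-3.079, -0.611,  0.   ]), 'wrist_force': array([0.266, 0.051, 0.171]), 'torque': array([ 0.006,  0.035, -0.064]), 'grip_force': np.float64(0.0), 'opening': np.float64(1.001)}
top [[0.0, -1.0, 0.01], [-0.97, -0.01, -0.23], [0.23, -0.01, -0.97]] [-0.013  0.6    1.006] 356.64972549282595
scene [[0.66, 0.75, 0.0], [0.6, -0.53, -0.59], [-0.45, 0.39, -0.8]] [-0.408 -0.338  1.704] 441.47032726222614
```

View pics/top0.png

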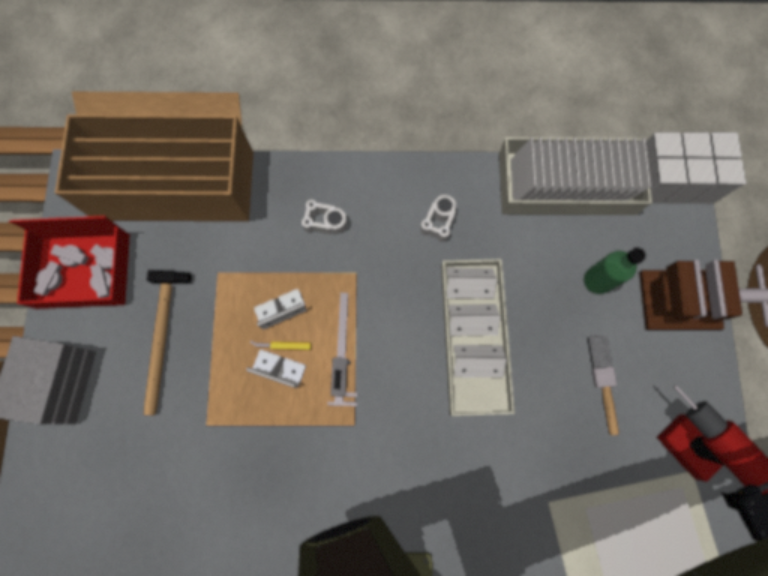

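View pics/scene0.png

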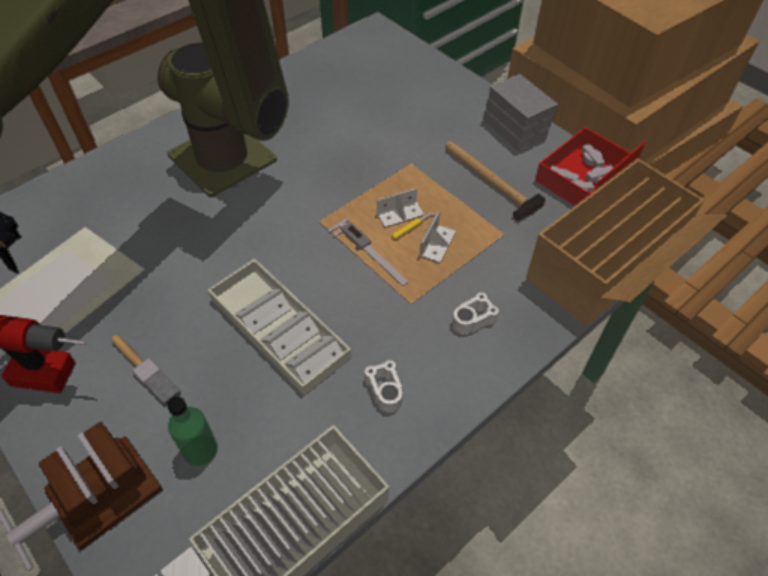

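The top view (768 px scale) shows the tray with corners near (444,262), (500,260), (513,412) and (451,415). The loose brackets are at about (277,367) and (278,308), with the deburrer between them at (290,346) and the caliper at (340,350). Next I'll turn these into coarse poses.

```bash
python3 - <<'E'
from h import *
W,p,d=world('top')
v,u=np.mgrid[:384,:512]
def box(u0,u1,v0,v1): return (u>u0/1.5)&(u<u1/1.5)&(v>v0/1.5)&(v<v1/1.5)&(d>0)
print('bench z',np.median(W[box(380,430,280,400)][:,2]),'mat',np.median(W[box(215,240,290,410)][:,2]))
m=box(435,522,250,425)&(W[...,2]>.02)
P=W[m]; r=cv2.minAreaRect((P[:,:2]*1000).astype(np.float32)); print('tray',r, len(P))
# profile along tray centre
for n,b in(('a',(240,312,345,390)),('b',(248,312,285,330))):
    m=box(*b)
    for lo,hi in((.006,.0135),(.02,.06)):
        Q=W[m&(W[...,2]>lo)&(W[...,2]<hi)]
        if len(Q)>5: print(n,lo,len(Q),cv2.minAreaRect((Q[:,:2]*1000).astype(np.float32)),np.round(Q.mean(0),3),Q[:,2].max())
for n,pts in(('tray',[(444,262),(500,260),(513,412),(451,415)]),('debur',[(268,346),(309,347)]),('cal',[(343,294),(340,350),(340,402)])):
    print(n,[np.round(W[int(y/1.5),int(x/1.5)],3).tolist() for x,y in pts])
E
```

```text
bench z -0.0010649111494718277 mat 0.0011810524288222274
tray ((518.570556640625, -199.07135009765625), (318.1840515136719, 125.14974975585938), 2.0828285217285156) 2088
a 0.006 406 ((451.91259765625, 210.61593627929688), (131.52037048339844, 85.67107391357422), 89.26158142089844) [0.457 0.206 0.01 ] 0.013436630776124732
a 0.02 146 ((446.0896301269531, 208.6980743408203), (99.33857727050781, 43.359825134277344), 71.34603118896484) [0.435 0.211 0.045] 0.05696957873732969
b 0.006 278 ((578.99853515625, 215.39476013183594), (76.29581451416016, 114.04361724853516), 4.821551322937012) [0.583 0.214 0.01 ] 0.013442220614055858
b 0.02 193 ((568.892578125, 208.09214782714844), (38.5401611328125, 99.53688049316406), 25.125520706176758) [0.557 0.202 0.043] 0.058855597537212034
tray [[0.674, -0.136, 0.036], [0.679, -0.254, 0.034], [0.367, -0.266, 0.034], [0.361, -0.143, 0.023]]
debur [[0.498, 0.232, 0.012], [0.495, 0.144, 0.017]]
cal [[0.608, 0.079, 0.007], [0.49, 0.083, 0.006], [0.383, 0.08, 0.006]]
```

```bash
cat >> h.py <<'E'
import json
def load():
    c=json.load(open('cmd.json')); return np.array(c['p']),Ro.from_matrix(c['R'])
def save(p,R): json.dump({'p':list(map(float,p)),'R':R.as_matrix().tolist()},open('cmd.json','w'))
def tool(yaw,tilt=0):
    """tool x at yaw in world, pointing down, then tilted about its own y (deg); + tilt turns fingers towards +tool x"""
    y=np.radians(yaw); X=np.array([np.cos(y),np.sin(y),0]);Z=np.array([0,0,-1.]);Y=np.cross(Z,X)
    return Ro.from_matrix(np.stack([X,Y,Z],1))*Ro.from_rotvec([0,np.radians(tilt),0])
def plan(*wps):
    """wps: (pos,R). prints offset/rot from present command; saves last as commanded"""
    p0,R0=load()
    for p,R in wps:
        o=np.round(R0.inv().apply(np.array(p)-p0),4); r=np.round((R0.inv()*R).as_rotvec(),3)
        print('off',o.tolist(),'rot',r.tolist())
    save(p0+R0.apply(o),R0*Ro.from_rotvec(r))
def st():
    s=bot.get_state(); p,R=load(); print('t',round(float(s['t']),2),'pos',np.round(s['position'],4),'cmd',np.round(p,4),'dev deg',np.round(np.degrees((R.inv()*Ro.from_rotvec(s['ee_rot'])).as_rotvec()),2),'F',np.round(s['wrist_force'],2),'open',round(float(s['opening']),3)); return s
E
python3 - <<'E'
from h import *
s=bot.get_state(); ci=bot.camera_info('wrist')
T=Ro.from_rotvec(s['ee_rot']).as_matrix(); C=-np.array(ci['R']).T@ci['t']
print('cam in tool',T.T@(C-s['position']),'\n',(T.T@np.array(ci['R']).T).round(3),ci['mtx'][0][0])
q=[-1.262,.124,1.65,0,1.367,-.083]
save([.248,-.601,.215],Ro.from_rotvec([-3.079,-.611,0]))
# view pose near tray
ty=2.08; c=np.array([.5186,-.199]); a=np.array([np.cos(np.radians(ty)),np.sin(np.radians(ty))])
g=c+a*-0.03
plan(([g[0],g[1],.30],tool(ty)))
E
```

```text
cam in tool [ 0.06639545 -0.00175745 -0.16928683] 
 [[-0.001 -0.972 -0.237]
 [ 1.    -0.001 -0.   ]
 [-0.    -0.237  0.972]] 292.91442159800647
off [0.3755, -0.2789, -0.0841] rot [-0.003, -0.0, 0.355]
```

Call:
{"api": "play_rows", "payload": {
  "rot": [
    [-0.003, 0, 0.355],
    [-0.003, 0, 0.355],
    [-0.003, 0, 0.355],
    [-0.003, 0, 0.355],
    [-0.003, 0, 0.355],
    [-0.003, 0, 0.355],
    [-0.003, 0, 0.355],
    [-0.003, 0, 0.355],
    [-0.003, 0, 0.355],
    [-0.003, 0, 0.355]
  ],
  "offset": [
    [0.3755, -0.2789, -0.0841],
    [0.3755, -0.2789, -0.0841],
    [0.3755, -0.2789, -0.0841],
    [0.3755, -0.2789, -0.0841],
    [0.3755, -0.2789, -0.0841],
    [0.3755, -0.2789, -0.0841],
    [0.3755, -0.2789, -0.0841],
    [0.3755, -0.2789, -0.0841],
    [0.3755, -0.2789, -0.0841],
    [0.3755, -0.2789, -0.0841]
  ],
  "jaw": [0.065, 0.065, 0.065, 0.065, 0.065, 0.065, 0.065, 0.065, 0.065, 0.065]
}}

```text
t: 1.1
position: [0.49, -0.1965, 0.2994]
ee_rot: [3.138, 0.063, 0.003]
wrist_force: [-0.4, -0.8, -0.2]
opening: 0.68
grip_force: 0.0
```

```bash
python3 - <<'E'
from h import *
st()
p,d,ci=cap('wrist')
cv2.imwrite('pics/w1.png',cv2.resize(p[:,:,::-1],(768,576)))
st()
W,p,d=world('wrist'); v,u=np.mgrid[:384,:512]
np.save('w1.npy',W)
C=-np.array(ci['R']).T@ci['t']; print('cam',C.round(3))
for (lo,hi) in((-.02,.001),(.002,.008),(.03,.04),(.04,.05)):
    m=(d>0)&(W[...,2]>lo)&(W[...,2]<hi); print(lo,m.sum(),np.median(W[m][:,2]) if m.any() else '')
E
```

```text
t 1.1 pos [ 0.49   -0.1965  0.2994] cmd [ 0.4886 -0.2001  0.3   ] dev deg [-0.13  0.09 -0.18] F [-0.39 -0.77 -0.23] open 0.68
t 1.15 pos [ 0.4912 -0.1949  0.2999] cmd [ 0.4886 -0.2001  0.3   ] dev deg [-0.05  0.18 -0.28] F [-0.57  2.07  0.97] open 0.685
cam [ 0.555 -0.192  0.469]
-0.02 73745 -0.0007191531574846763
0.002 16267 0.00305512230250217
0.03 5309 0.03508643611532758
0.04 1655 0.04249428694222011
```

View pics/w1.png

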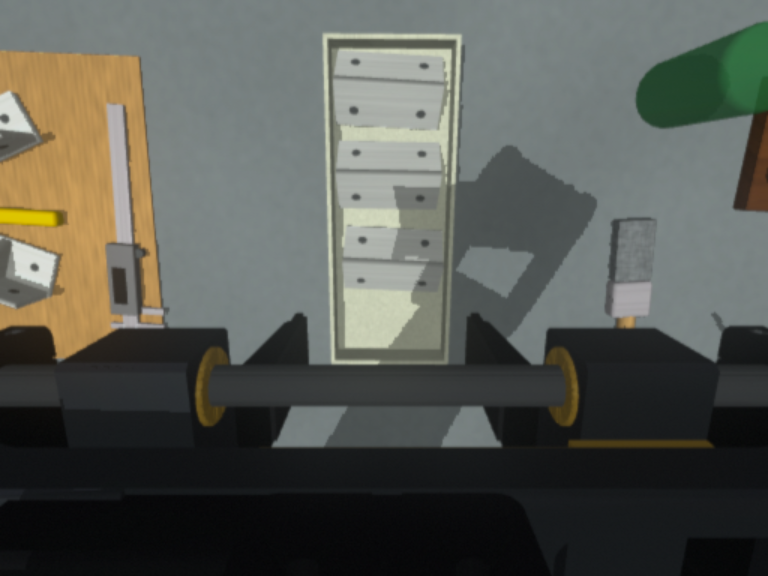

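```bash
python3 - <<'E'
from h import *
st()
W,p,d=world('wrist'); v,u=np.mgrid[:384,:512]
m=(d>0)&(W[...,2]>.031)&(W[...,2]<.05)&(u>205)&(u<320)&(v<245)
P=W[m]; r=cv2.minAreaRect((P[:,:2]*1000).astype(np.float32)); print('tray rect',r)
# pixel corners at rim height .036
z=np.load('wrist.npz');K,R,t=z['mtx'],z['R'],z['t']
C=-R.T@t
def hit(x,y,h):
    ray=R.T@np.linalg.inv(K)@[x/1.5,y/1.5,1]; return C+ray*(h-C[2])/ray[2]
cor=[hit(323,35,.036),hit(461,35,.036),hit(448,362,.036),hit(333,362,.036)]
print(np.round(cor,4)); print('len/width (318,124):',[np.linalg.norm(cor[i]-cor[(i+1)%4]).round(4) for i in range(4)],'centre',np.mean(cor,0).round(4))
a=(cor[0]+cor[1]-cor[2]-cor[3]); print('yaw',np.degrees(np.arctan2(a[1],a[0])))
m&=(W[...,2]>.0405); Q=W[m]; o=np.argsort(Q[:,0]); Q=Q[o]; k=np.split(Q,np.where(np.diff(Q[:,0])>.015)[0]+1)
for q in k:
    if len(q)>30:
        f=np.polyfit(q[:,1],q[:,0],1); c=q.mean(0); print('ridge',c.round(4),len(q),'dx/dy deg',np.degrees(np.arctan(f[0])).round(2),'y',q[:,1].min().round(4),q[:,1].max().round(4))
E
```

```text
t 1.15 pos [ 0.4912 -0.1949  0.2999] cmd [ 0.4886 -0.2001  0.3   ] dev deg [-0.05  0.18 -0.28] F [-0.57  2.07  0.97] open 0.685
tray rect ((518.88720703125, -198.02655029296875), (318.1319274902344, 124.34484100341797), 1.9268834590911865)
[[ 0.674  -0.1317  0.036 ]
 [ 0.6789 -0.2548  0.036 ]
 [ 0.3647 -0.2659  0.036 ]
 [ 0.36   -0.144   0.036 ]]
len/width (318,124): [np.float64(0.1232), np.float64(0.3145), np.float64(0.122), np.float64(0.3142)] centre [ 0.5194 -0.1991  0.036 ]
yaw 2.134696879653919
ridge [ 0.4688 -0.201   0.0425] 330 dx/dy deg 0.7 y -0.2522 -0.1524
ridge [ 0.5546 -0.194   0.0424] 385 dx/dy deg -1.18 y -0.2445 -0.1453
ridge [ 0.6342 -0.1913  0.0425] 454 dx/dy deg 0.91 y -0.2407 -0.1417
```

```bash
cat >> h.py <<'E'
TC=np.array([.519,-.1985]);TY=2.0
def tr(x,y,z):
    a=np.radians(TY);return [TC[0]+x*np.cos(a)-y*np.sin(a),TC[1]+x*np.sin(a)+y*np.cos(a),z]
def intr(p):
    a=np.radians(TY);q=np.array(p[:2])-TC;return np.array([q[0]*np.cos(a)+q[1]*np.sin(a),-q[0]*np.sin(a)+q[1]*np.cos(a),p[2]])
E
python3 - <<'E'
from h import *
plan((tr(-.112,-.001,.08),tool(TY)),(tr(-.112,-.001,.007),tool(TY)))
E
```

```text
off [-0.0816, 0.0003, 0.22] rot [0.0, -0.0, 0.002]
off [-0.0816, 0.0002, 0.293] rot [0.0, -0.0, 0.002]
```

Call:
{"api": "play_rows", "payload": {
  "rot": [
    [0, 0, 0.002],
    [0, 0, 0.002],
    [0, 0, 0.002],
    [0, 0, 0.002],
    [0, 0, 0.002],
    [0, 0, 0.002],
    [0, 0, 0.002],
    [0, 0, 0.002],
    [0, 0, 0.002],
    [0, 0, 0.002]
  ],
  "offset": [
    [-0.0816, 0.0003, 0.1],
    [-0.0816, 0.0003, 0.16],
    [-0.0816, 0.0003, 0.22],
    [-0.0816, 0.0003, 0.22],
    [-0.0816, 0.0003, 0.22],
    [-0.0816, 0.0003, 0.25],
    [-0.0816, 0.0003, 0.275],
    [-0.0816, 0.0002, 0.288],
    [-0.0816, 0.0002, 0.293],
    [-0.0816, 0.0002, 0.293]
  ],
  "jaw": [0.065, 0.065, 0.065, 0.065, 0.065, 0.065, 0.065, 0.065, 0.065, 0.065]
}}

```text
t: 2.15
position: [0.4075, -0.2039, 0.0059]
ee_rot: [3.138, 0.054, 0.001]
wrist_force: [0.6, -0.3, 0.6]
opening: 0.686
grip_force: 0.0
```

```bash
python3 - <<'E'
from h import *
s=st(); print(intr(s['position']))
E
```

```text
t 2.15 pos [ 0.4075 -0.2039  0.0059] cmd [ 0.4071 -0.2034  0.007 ] dev deg [-0.14  0.01  0.  ] F [ 0.63 -0.33  0.63] open 0.686
[-0.11164132 -0.00147357  0.00588402]
```

Call:
{"api": "play_rows", "payload": {
  "rot": [
    [0, 0, 0],
    [0, 0, 0],
    [0, 0, 0],
    [0, 0, 0],
    [0, 0, 0],
    [0, 0, 0],
    [0, 0, 0],
    [0, 0, 0],
    [0, 0, 0],
    [0, 0, 0]
  ],
  "offset": [
    [0.008, 0, 0],
    [0.013, 0, 0],
    [0.017, 0, 0],
    [0.02, 0, 0],
    [0.023, 0, 0],
    [0.026, 0, 0],
    [0.029, 0, 0],
    [0.032, 0, 0],
    [0.035, 0, 0],
    [0.038, 0, 0]
  ],
  "jaw": [0.065, 0.065, 0.065, 0.065, 0.065, 0.065, 0.065, 0.065, 0.065, 0.065]
}}

```text
t: 3.15
position: [0.4454, -0.2023, 0.0057]
ee_rot: [3.138, 0.055, 0.0]
wrist_force: [-2.0, -0.3, 0.7]
opening: 0.684
grip_force: 1.0
```

Call:
{"api": "play_rows", "payload": {
  "rot": [
    [0, 0, 0],
    [0, 0, 0],
    [0, 0, 0],
    [0, 0, 0],
    [0, 0, 0],
    [0, 0, 0],
    [0, 0, 0]
  ],
  "offset": [
    [0.003, 0, 0],
    [0.006, 0, 0],
    [0.009, 0, 0],
    [0.0115, 0, 0],
    [0.013, 0, 0],
    [0.014, 0, 0],
    [0.014, 0, 0]
  ],
  "jaw": [0.065, 0.065, 0.065, 0.065, 0.065, 0.065, 0.065]
}}

```text
t: 3.85
position: [0.4594, -0.2018, 0.0057]
ee_rot: [3.138, 0.055, 0.001]
wrist_force: [-2.0, -1.4, -0.4]
opening: 0.682
grip_force: 0.9
```

Call:
{"api": "play_rows", "payload": {
  "rot": [
    [0, 0, 0],
    [0, 0, 0],
    [0, 0, 0],
    [0, 0, 0]
  ],
  "offset": [
    [0.001, 0, 0],
    [0.002, 0, 0],
    [0.003, 0, 0],
    [0.003, 0, 0]
  ],
  "jaw": [0.065, 0.065, 0.065, 0.065]
}}

```text
t: 4.25
position: [0.4625, -0.2017, 0.0057]
ee_rot: [3.138, 0.055, 0.001]
wrist_force: [-2.0, -0.2, -0.2]
opening: 0.681
grip_force: 0.9
```

Call:
{"api": "play_rows", "payload": {
  "rot": [
    [0, 0, 0],
    [0, 0, 0],
    [0, 0, 0]
  ],
  "offset": [
    [0.0007, 0, 0],
    [0.0015, 0, 0],
    [0.0015, 0, 0]
  ],
  "jaw": [0.065, 0.065, 0.065]
}}

```text
t: 4.55
position: [0.4636, -0.2016, 0.0057]
ee_rot: [3.138, 0.055, -0.0]
wrist_force: [-3.3, -0.6, 1.2]
opening: 0.683
grip_force: 1.6
```

Call:
{"api": "play_rows", "payload": {
  "rot": [
    [0, 0, 0],
    [0, 0, 0],
    [0, 0, 0]
  ],
  "offset": [
    [0.0005, 0, 0],
    [0.001, 0, 0],
    [0.001, 0, 0]
  ],
  "jaw": [0.065, 0.065, 0.065]
}}

```text
t: 4.85
position: [0.4638, -0.2016, 0.0056]
ee_rot: [3.139, 0.055, -0.003]
wrist_force: [-7.1, -1.4, 3.4]
opening: 0.686
grip_force: 3.4
```

Call:
{"api": "play_rows", "payload": {
  "rot": [
    [0, 0, 0],
    [0, 0, 0],
    [0, 0, 0]
  ],
  "offset": [
    [0.0003, 0, 0],
    [0.0007, 0, 0],
    [0.0007, 0, 0]
  ],
  "jaw": [0.065, 0.065, 0.065]
}}

```text
t: 5.15
position: [0.4638, -0.2016, 0.0056]
ee_rot: [3.139, 0.055, -0.006]
wrist_force: [-8.7, -1.1, 5.1]
opening: 0.683
grip_force: 4.5
```

```bash
python3 - <<'E'
from h import *
p,R=load(); save(p+R.apply([.0582,0,0]),R)
p,R=load(); plan((p+R.apply([-.008,0,0]),R),(p+R.apply([-.008,0,-.08]),R),([.47,.05,.30],R))
E
```

```text
off [-0.008, 0.0, -0.0] rot [0.0, 0.0, 0.0]
off [-0.008, -0.0, -0.08] rot [0.0, 0.0, 0.0]
off [0.0135, -0.2509, -0.2931] rot [0.0, 0.0, 0.0]
```

Call:
{"api": "play_rows", "payload": {
  "rot": [
    [0, 0, 0],
    [0, 0, 0],
    [0, 0, 0],
    [0, 0, 0],
    [0, 0, 0],
    [0, 0, 0],
    [0, 0, 0],
    [0, 0, 0],
    [0, 0, 0],
    [0, 0, 0]
  ],
  "offset": [
    [-0.003, 0, 0],
    [-0.008, 0, 0],
    [-0.008, 0, -0.04],
    [-0.008, 0, -0.08],
    [0, -0.05, -0.13],
    [0.0135, -0.1, -0.17],
    [0.0135, -0.15, -0.21],
    [0.0135, -0.2, -0.25],
    [0.0135, -0.24, -0.28],
    [0.0135, -0.2509, -0.2931]
  ],
  "jaw": [0.065, 0.065, 0.065, 0.065, 0.065, 0.065, 0.065, 0.05, 0.04, 0.034]
}}

```text
t: 6.15
position: [0.4704, 0.0288, 0.2798]
ee_rot: [3.139, 0.055, 0.005]
wrist_force: [1.7, -0.8, -0.9]
opening: 0.487
grip_force: 0.0
```

Call:
{"api": "play_rows", "payload": {
  "rot": [
    [0, 0, 0],
    [0, 0, 0],
    [0, 0, 0]
  ],
  "offset": [
    [0, 0, 0],
    [0, 0, 0],
    [0, 0, 0]
  ],
  "jaw": [0.034, 0.034, 0.034]
}}

```text
t: 6.45
position: [0.4701, 0.0265, 0.2768]
ee_rot: [3.138, 0.054, -0.002]
wrist_force: [-0.2, 0.9, -1.2]
opening: 0.366
grip_force: 0.0
```

```bash
python3 - <<'E'
from h import *
st()
p,d,ci=cap('wrist')
cv2.imwrite('pics/w2.png',cv2.resize(p[:,:,::-1],(768,576)))
W,p,d=world('wrist'); v,u=np.mgrid[:384,:512]
Z=W[...,2]
tray=(d>0)&(W[...,1]<-.1)&(W[...,1]>-.3)&(W[...,0]>.34)&(W[...,0]<.72)&(Z>.028)
r=cv2.minAreaRect((W[tray][:,:2]*1000).astype(np.float32)); print('tray',r)
Q=W[tray&(Z>.041)]; Q=Q[np.argsort(Q[:,0])]
for q in np.split(Q,np.where(np.diff(Q[:,0])>.012)[0]+1):
    if len(q)>30: print('ridge',q.mean(0).round(4),intr(q.mean(0)).round(4),len(q),'deg',np.degrees(np.arctan(np.polyfit(q[:,1],q[:,0],1)[0])).round(2))
for n,(x0,x1) in(('a',(.36,.49)),('b',(.505,.65))):
    b=(d>0)&(W[...,1]>.12)&(W[...,1]<.30)&(W[...,0]>x0)&(W[...,0]<x1)
    H=W[b&(Z>.047)]; 
    print(n,'top edge',cv2.minAreaRect((H[:,:2]*1000).astype(np.float32)),H.mean(0).round(4),Z[b].max())
    c=W[b&(Z>.0165)]; print('  >16mm',cv2.minAreaRect((c[:,:2]*1000).astype(np.float32)))
print('mat',np.median(W[(d>0)&(W[...,1]>.1)&(W[...,1]<.3)&(Z<.006)&(Z>-.01)][:,2]))
E
```

```text
t 6.45 pos [0.4701 0.0265 0.2768] cmd [0.47 0.05 0.3 ] dev deg [-0.14 -0.07  0.04] F [-0.19  0.86 -1.2 ] open 0.366
tray ((518.8861083984375, -197.8968963623047), (318.26226806640625, 126.21353912353516), 1.936915397644043)
ridge [ 0.5078 -0.1986  0.0427] [-0.0112  0.0003  0.0427] 352 deg -1.71
ridge [ 0.5737 -0.1928  0.0427] [0.0549 0.0038 0.0427] 404 deg -1.81
ridge [ 0.6399 -0.1906  0.0428] [0.1211 0.0037 0.0428] 440 deg -1.83
a top edge ((433.4453430175781, 215.67062377929688), (101.11788940429688, 14.172937393188477), 71.3922348022461) [0.4323 0.2159 0.0513] 0.05479551018974081
  >16mm ((448.4557800292969, 210.57530212402344), (101.19651794433594, 45.876243591308594), 71.3922348022461)
b top edge ((559.600830078125, 203.72378540039062), (13.993426322937012, 100.54254913330078), 24.55453109741211) [0.5575 0.2019 0.0514] 0.05519953986553641
  >16mm ((560.7017822265625, 208.49156188964844), (60.40391159057617, 97.60918426513672), 47.65568542480469)
mat 0.0021536556445993704
```

View pics/w2.png

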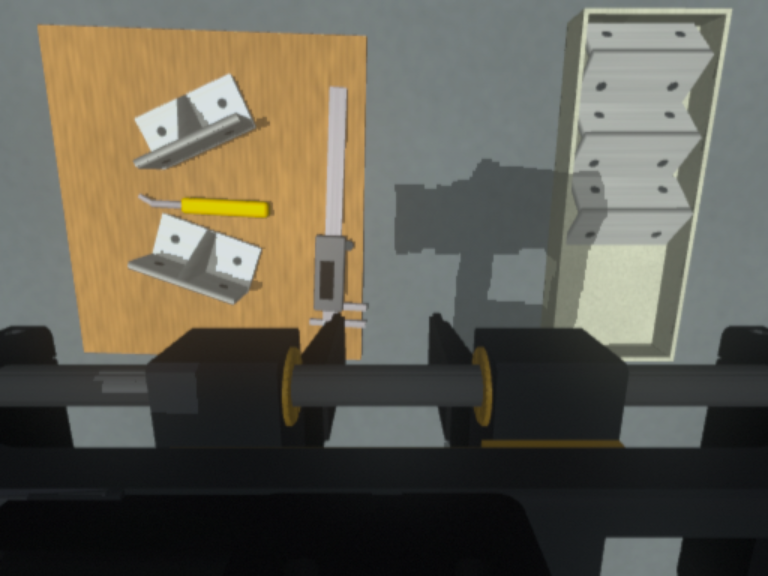

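```bash
cat >> h.py <<'E'
def grasp(mid,yaw,s=.0235,back=0.,tilt=-45):
    R=tool(yaw,tilt); z=R.apply([0,0,1]); return (np.array(mid)+z*(.0297-s-back)+[0,0,.001],R)
def setcmd():
    s=bot.get_state(); save(np.array(s['position'])+[0,0,.001],Ro.from_rotvec(s['ee_rot']))
E
python3 - <<'E'
from h import *
setcmd()
print(grasp([.5723,.2095,.024],24.55)[0],grasp([.5723,.2095,.024],24.55,back=.07)[0])
plan(grasp([.5723,.2095,.024],24.55,back=.07))
E
```

```text
[0.56831226 0.20767848 0.02061594] [0.61333512 0.22824404 0.07011341]
off [0.1505, -0.1977, 0.2064] rot [-0.153, -0.772, -0.375]
```

Call:
{"api": "play_rows", "payload": {
  "rot": [
    [-0.05, -0.15, -0.1],
    [-0.1, -0.28, -0.2],
    [-0.12, -0.41, -0.3],
    [-0.14, -0.54, -0.36],
    [-0.153, -0.67, -0.375],
    [-0.153, -0.772, -0.375],
    [-0.153, -0.772, -0.375],
    [-0.153, -0.772, -0.375],
    [-0.153, -0.772, -0.375],
    [-0.153, -0.772, -0.375]
  ],
  "offset": [
    [0.03, -0.035, 0.01],
    [0.06, -0.07, 0.03],
    [0.09, -0.105, 0.05],
    [0.12, -0.135, 0.07],
    [0.14, -0.165, 0.1],
    [0.1505, -0.19, 0.13],
    [0.1505, -0.1977, 0.16],
    [0.1505, -0.1977, 0.19],
    [0.1505, -0.1977, 0.2064],
    [0.1505, -0.1977, 0.2064]
  ],
  "jaw": [0.034, 0.034, 0.034, 0.034, 0.034, 0.034, 0.034, 0.034, 0.034, 0.034]
}}

```text
t: 7.5
position: [0.6124, 0.2273, 0.0673]
ee_rot: [2.695, 0.585, -1.123]
wrist_force: [-0.2, -0.1, 1.1]
opening: 0.358
grip_force: 0.0
```

```bash
python3 - <<'E'
from h import *
s=st(); print(s['qpos'].round(2))
E
```

```text
t 7.5 pos [0.6124 0.2273 0.0673] cmd [0.6134 0.2282 0.0701] dev deg [ 0.01 -0.29  0.02] F [-0.22 -0.11  1.06] open 0.358
[ 0.31  0.76  1.21 -0.09  1.95  1.45]
```

```bash
python3 - <<'E'
from h import *
p,d,ci=cap('wrist'); st()
cv2.imwrite('pics/w3.png',cv2.resize(p[:,:,::-1],(768,576)))
W,p,d=world('wrist'); Z=W[...,2]; v,u=np.mgrid[:384,:512]
b=(d>0)&(W[...,1]>.12)&(W[...,1]<.30)&(W[...,0]>.50)&(W[...,0]<.66)
yaw=np.radians(24.55); X=np.array([np.cos(yaw),np.sin(yaw)]); Y=np.array([-X[1],X[0]])
m=np.array([.5723,.2095]); L=W.copy(); L[...,0]=(W[...,:2]-m)@X+.021; L[...,1]=(W[...,:2]-m)@Y
print('mat',np.median(Z[(d>0)&(Z<.006)&(Z>-.004)]))
f=L[b&(Z>.008)&(Z<.014)&(L[...,0]>.02)&(L[...,0]<.045)]; print('flat leg',len(f),np.percentile(f[:,1],[1,99]) if len(f) else '',np.median(f[:,2]) if len(f) else '')
w=L[b&(Z>.02)&(Z<.045)&(abs(L[...,1])>.015)&(abs(L[...,1])<.045)&(L[...,0]<.02)]; print('upright inner face x(8mm)',len(w),np.median(w[:,0]),np.degrees(np.polyfit(w[:,1],w[:,0],1)[0]),np.percentile(w[:,1],[1,99]))
r=L[b&(abs(L[...,0]+Z-.003-.058)<.003)&(abs(L[...,1])<.012)&(L[...,0]>.015)&(L[...,0]<.043)]; print('rib y',len(r),r[:,1].min() if len(r) else'',r[:,1].max() if len(r) else '',np.median(r[:,0]+r[:,2]-.003))
E
```

```text
t 7.55 pos [0.6136 0.2278 0.0702] cmd [0.6134 0.2282 0.0701] dev deg [-0.02 -0.05  0.04] F [-0.04  0.87  0.85] open 0.359
mat -0.0003173192577959533
flat leg 1835 [-0.0487337   0.04942644] 0.010291912772566136
upright inner face x(8mm) 1242 0.008360513349913813 -0.1948169528058974 [-0.04464874  0.04464071]
rib y 629 -0.004518790368942148 0.0051037692412382145 0.05760494589338333
```

View pics/w3.png

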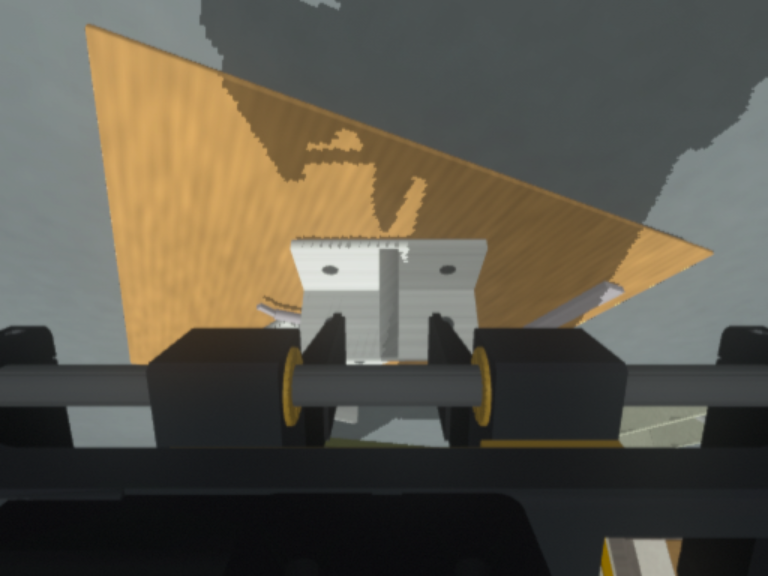

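Call:
{"api": "play_rows", "payload": {
  "rot": [
    [0, 0, 0],
    [0, 0, 0],
    [0, 0, 0],
    [0, 0, 0],
    [0, 0, 0],
    [0, 0, 0],
    [0, 0, 0],
    [0, 0, 0],
    [0, 0, 0]
  ],
  "offset": [
    [0, 0, 0.015],
    [0, 0, 0.03],
    [0, 0, 0.042],
    [0, 0, 0.052],
    [0, 0, 0.06],
    [0, 0, 0.065],
    [0, 0, 0.068],
    [0, 0, 0.07],
    [0, 0, 0.07]
  ],
  "jaw": [0.034, 0.034, 0.034, 0.034, 0.034, 0.034, 0.034, 0.034, 0.034]
}}

```text
t: 8.45
position: [0.5693, 0.2087, 0.0216]
ee_rot: [2.698, 0.588, -1.113]
wrist_force: [0.3, 0.1, 1.4]
opening: 0.359
grip_force: 0.0
```

Call:
{"api": "play_rows", "payload": {
  "rot": [
    [0, 0, 0],
    [0, 0, 0],
    [0, 0, 0],
    [0, 0, 0],
    [0, 0, 0],
    [0, 0, 0]
  ],
  "offset": [
    [0, 0, 0],
    [0, 0, 0],
    [0, 0, 0],
    [0, 0, 0],
    [0, 0, 0],
    [0, 0, 0]
  ],
  "jaw": [0.02, 0.012, 0.006, 0.003, 0.003, 0.003]
}}

```text
t: 9.05
position: [0.5696, 0.2085, 0.0218]
ee_rot: [2.698, 0.588, -1.112]
wrist_force: [0.9, -1.4, 1.3]
opening: 0.101
grip_force: 30.0
```

```bash
python3 - <<'E'
from h import *
p,R=load(); save(p+R.apply([0,0,.07]),R)
p,R=load(); print(p)
q=np.array([.58,.15,.17])
plan((p+[0,0,.05],R),(p+[0,0,.10],R),(q,tool(TY)))
plan((tr(.0875,.0035,.17),tool(TY)),(tr(.0875,.0035,.060),tool(TY)))
E
```

```text
[0.56835141 0.20766812 0.02058719]
off [-0.0353, 0.0, -0.0354] rot [0.0, 0.0, 0.0]
off [-0.0707, 0.0, -0.0707] rot [0.0, 0.0, 0.0]
off [-0.115, 0.0573, -0.0962] rot [0.155, 0.775, 0.373]
off [0.0145, 0.3427, -0.0001] rot [-0.0, -0.0, -0.0]
off [0.0145, 0.3427, 0.1099] rot [-0.0, -0.0, -0.0]
```

Call:
{"api": "play_rows", "payload": {
  "rot": [
    [0, 0, 0],
    [0, 0, 0],
    [0.02, 0.1, 0.05],
    [0.045, 0.22, 0.11],
    [0.07, 0.35, 0.17],
    [0.095, 0.47, 0.23],
    [0.12, 0.6, 0.29],
    [0.145, 0.72, 0.345],
    [0.155, 0.775, 0.373],
    [0.155, 0.775, 0.373]
  ],
  "offset": [
    [-0.02, 0, -0.02],
    [-0.045, 0, -0.045],
    [-0.0707, 0, -0.0707],
    [-0.08, 0.01, -0.076],
    [-0.09, 0.02, -0.08],
    [-0.1, 0.03, -0.085],
    [-0.105, 0.04, -0.09],
    [-0.115, 0.05, -0.0962],
    [-0.115, 0.0573, -0.0962],
    [-0.115, 0.0573, -0.0962]
  ],
  "jaw": [0.003, 0.003, 0.003, 0.003, 0.003, 0.003, 0.003, 0.003, 0.003, 0.003]
}}

```text
t: 10.05
position: [0.5792, 0.1501, 0.1713]
ee_rot: [-3.141, -0.055, -0.004]
wrist_force: [-0.2, 0.8, -2.6]
opening: 0.102
grip_force: 30.0
```

Call:
{"api": "play_rows", "payload": {
  "rot": [
    [0, 0, 0],
    [0, 0, 0],
    [0, 0, 0],
    [0, 0, 0],
    [0, 0, 0],
    [0, 0, 0],
    [0, 0, 0],
    [0, 0, 0],
    [0, 0, 0],
    [0, 0, 0]
  ],
  "offset": [
    [0.003, 0.03, 0],
    [0.006, 0.065, 0],
    [0.009, 0.105, 0],
    [0.012, 0.145, 0],
    [0.0145, 0.185, 0],
    [0.0145, 0.225, 0],
    [0.0145, 0.265, 0],
    [0.0145, 0.305, 0],
    [0.0145, 0.335, 0],
    [0.0145, 0.3427, 0]
  ],
  "jaw": [0.003, 0.003, 0.003, 0.003, 0.003, 0.003, 0.003, 0.003, 0.003, 0.003]
}}

```text
t: 11.05
position: [0.6072, -0.1934, 0.1695]
ee_rot: [-3.14, -0.053, 0.001]
wrist_force: [0.4, 0.2, -2.6]
opening: 0.099
grip_force: 30.0
```

```bash
python3 - <<'E'
from h import *
s=st(); print(intr(s['position']))
E
```

```text
t 11.05 pos [ 0.6072 -0.1934  0.1695] cmd [ 0.6064 -0.1919  0.06  ] dev deg [ 0.05 -0.04  0.06] F [ 0.39  0.17 -2.6 ] open 0.099
[0.08831213 0.0020292  0.16946525]
```

Call:
{"api": "play_rows", "payload": {
  "rot": [
    [0, 0, 0],
    [0, 0, 0],
    [0, 0, 0],
    [0, 0, 0],
    [0, 0, 0],
    [0, 0, 0]
  ],
  "offset": [
    [0, 0, 0.03],
    [0, 0, 0.06],
    [0, 0, 0.085],
    [0, 0, 0.1],
    [0, 0, 0.11],
    [0, 0, 0.11]
  ],
  "jaw": [0.003, 0.003, 0.003, 0.003, 0.003, 0.003]
}}

```text
t: 11.65
position: [0.6071, -0.19, 0.0593]
ee_rot: [-3.139, -0.058, 0.0]
wrist_force: [-0.1, 0.3, -1.9]
opening: 0.105
grip_force: 30.0
```

```bash
python3 - <<'E'
from h import *
s=st(); print(intr(s['position']))
p,d,ci=cap('wrist'); cv2.imwrite('pics/w4.png',cv2.resize(p[:,:,::-1],(768,576)))
s=st(); print(intr(s['position']))
W,p,d=world('wrist')
a=np.radians(TY);Rz=np.array([[np.cos(a),np.sin(a)],[-np.sin(a),np.cos(a)]])
L=W.copy(); L[...,:2]=(W[...,:2]-TC)@Rz.T; v=d>0
# profile along x at y=-.03,.035 and at rib
for y in(-.035,.035,.0):
    m=v&(abs(L[...,1]-y)<.002)&(L[...,2]>.0)&(L[...,2]<.09)&(L[...,0]>.02)&(L[...,0]<.16)
    q=L[m]; 
    print(y,[(x,round(float(np.median(q[abs(q[:,0]-x/1000)<.002][:,2]))if 1 else 0,4)) for x in range(40,156,5) if (abs(q[:,0]-x/1000)<.002).any()])
E
```

```text
t 11.65 pos [ 0.6071 -0.19    0.0593] cmd [ 0.6064 -0.1919  0.06  ] dev deg [ 0.08 -0.03 -0.12] F [-0.12  0.27 -1.85] open 0.105
[0.08831364 0.00539385 0.05932854]
t 11.7 pos [ 0.608  -0.1905  0.0609] cmd [ 0.6064 -0.1919  0.06  ] dev deg [ 0.02  0.11 -0.11] F [-0.4   0.09 -2.07] open 0.105
[0.08918823 0.00490578 0.06091464]
-0.035 [(90, 0.0451), (95, 0.0507), (100, 0.0558), (105, 0.0602), (110, 0.0655), (115, 0.0705), (120, 0.0697), (125, 0.0408), (130, 0.0362), (135, 0.0308), (140, 0.026), (145, 0.0213), (150, 0.0156), (155, 0.0332)]
0.035 [(90, 0.0455), (95, 0.0508), (100, 0.0557), (105, 0.0607), (110, 0.0658), (115, 0.0709), (120, 0.0703), (125, 0.0409), (130, 0.0363), (135, 0.031), (140, 0.0263), (145, 0.0211), (150, 0.0158), (155, 0.0344)]
0.0 [(55, 0.0704), (60, 0.0718), (65, 0.0698), (95, 0.0523), (100, 0.0734), (105, 0.0612), (110, 0.0655), (115, 0.0706), (120, 0.0704), (125, 0.0412), (130, 0.0358), (135, 0.0307), (140, 0.0257), (145, 0.021), (150, 0.0157), (155, 0.0339)]
```

View pics/w4.png

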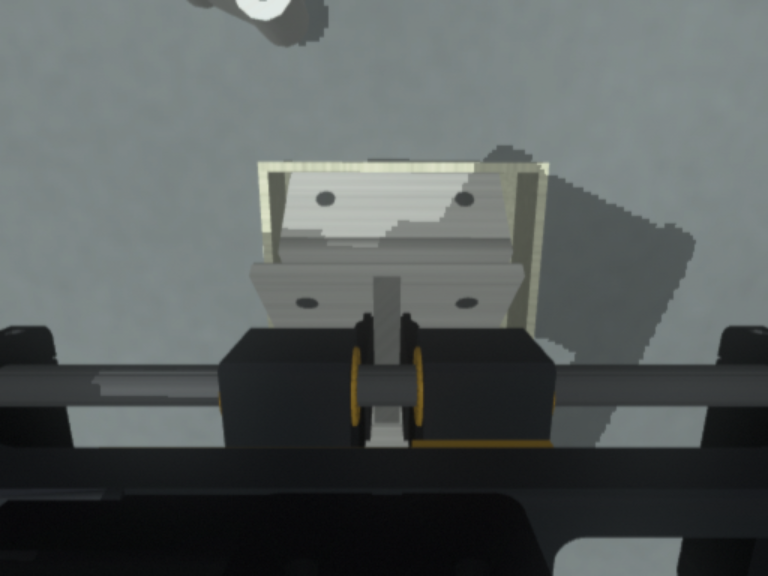

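Call:
{"api": "play_rows", "payload": {
  "rot": [
    [0, 0, 0],
    [0, 0, 0],
    [0, 0, 0],
    [0, 0, 0],
    [0, 0, 0],
    [0, 0, 0]
  ],
  "offset": [
    [0, 0, 0.006],
    [0, 0, 0.011],
    [0, 0, 0.015],
    [0, 0, 0.018],
    [0, 0, 0.0195],
    [0, 0, 0.0195]
  ],
  "jaw": [0.003, 0.003, 0.003, 0.003, 0.003, 0.003]
}}

```text
t: 12.3
position: [0.6077, -0.1909, 0.0413]
ee_rot: [-3.141, -0.056, -0.004]
wrist_force: [0.1, -0.1, -2.7]
opening: 0.108
grip_force: 30.0
```

Call:
{"api": "play_rows", "payload": {
  "rot": [
    [0, 0, 0],
    [0, 0, 0],
    [0, 0, 0]
  ],
  "offset": [
    [0, 0, 0.0005],
    [0, 0, 0.001],
    [0, 0, 0.001]
  ],
  "jaw": [0.003, 0.003, 0.003]
}}

```text
t: 12.6
position: [0.6079, -0.1909, 0.0407]
ee_rot: [-3.141, -0.057, -0.005]
wrist_force: [0.7, 0.4, -1.8]
opening: 0.101
grip_force: 30.0
```

Call:
{"api": "play_rows", "payload": {
  "rot": [
    [0, 0, 0],
    [0, 0, 0],
    [0, 0, 0]
  ],
  "offset": [
    [0, 0, 0.0005],
    [0, 0, 0.001],
    [0, 0, 0.001]
  ],
  "jaw": [0.003, 0.003, 0.003]
}}

```text
t: 12.9
position: [0.6078, -0.1909, 0.0395]
ee_rot: [-3.141, -0.057, -0.004]
wrist_force: [-0.4, -1.4, -2.9]
opening: 0.102
grip_force: 30.0
```

Call:
{"api": "play_rows", "payload": {
  "rot": [
    [0, 0, 0],
    [0, 0, 0],
    [0, 0, 0]
  ],
  "offset": [
    [0, 0, 0.0005],
    [0, 0, 0.001],
    [0, 0, 0.001]
  ],
  "jaw": [0.003, 0.003, 0.003]
}}

```text
t: 13.2
position: [0.6078, -0.1909, 0.0385]
ee_rot: [-3.141, -0.056, -0.004]
wrist_force: [0.5, 0.6, -1.7]
opening: 0.1
grip_force: 30.0
```

Call:
{"api": "play_rows", "payload": {
  "rot": [
    [0, 0, 0],
    [0, 0, 0],
    [0, 0, 0]
  ],
  "offset": [
    [0, 0, 0.0005],
    [0, 0, 0.001],
    [0, 0, 0.001]
  ],
  "jaw": [0.003, 0.003, 0.003]
}}

```text
t: 13.5
position: [0.6078, -0.191, 0.0382]
ee_rot: [-3.141, -0.056, -0.004]
wrist_force: [-2.8, 0.6, 2.9]
opening: 0.103
grip_force: 30.0
```

Call:
{"api": "play_rows", "payload": {
  "rot": [
    [0, 0, 0],
    [0, 0, 0],
    [0, 0, 0]
  ],
  "offset": [
    [0, 0, 0.0004],
    [0, 0, 0.0008],
    [0, 0, 0.0008]
  ],
  "jaw": [0.003, 0.003, 0.003]
}}

```text
t: 13.8
position: [0.6078, -0.191, 0.0381]
ee_rot: [-3.141, -0.057, -0.004]
wrist_force: [-6.0, 1.8, 7.1]
opening: 0.102
grip_force: 30.0
```

Call:
{"api": "play_rows", "payload": {
  "rot": [
    [0, 0, 0],
    [0, 0, 0],
    [0, 0, 0],
    [0, 0, 0]
  ],
  "offset": [
    [-0.0005, 0, 0],
    [-0.001, 0, 0],
    [-0.001, 0, 0],
    [-0.001, 0, 0]
  ],
  "jaw": [0.003, 0.003, 0.003, 0.003]
}}

```text
t: 14.2
position: [0.6074, -0.1912, 0.0377]
ee_rot: [3.141, 0.056, 0.006]
wrist_force: [-3.4, 2.1, 5.3]
opening: 0.101
grip_force: 30.0
```

Call:
{"api": "play_rows", "payload": {
  "rot": [
    [0, 0, 0],
    [0, 0, 0],
    [0, 0, 0],
    [0, 0, 0],
    [0, 0, 0],
    [0, 0, 0],
    [0, 0, 0]
  ],
  "offset": [
    [0, 0, 0],
    [0, 0, 0],
    [0, 0, 0],
    [0, 0, 0],
    [0, 0, 0],
    [0, 0, 0],
    [0, 0, 0]
  ],
  "jaw": [0.01, 0.014, 0.018, 0.024, 0.03, 0.034, 0.034]
}}

```text
t: 14.9
position: [0.6068, -0.1909, 0.0366]
ee_rot: [-3.141, -0.056, -0.004]
wrist_force: [0.3, 0.4, 0.1]
opening: 0.353
grip_force: 0.0
```

```bash
python3 - <<'E'
from h import *
p,R=load(); save(p+R.apply([-.001,0,.0243]),R)
p,R=load(); plan((p+[0,0,.1],R),([.47,.03,.28],tool(TY)))
E
```

```text
off [0.0, -0.0, -0.1] rot [0.0, 0.0, 0.0]
off [-0.1275, -0.2266, -0.2443] rot [-0.0, -0.0, -0.0]
```

Call:
{"api": "play_rows", "payload": {
  "rot": [
    [0, 0, 0],
    [0, 0, 0],
    [0, 0, 0],
    [0, 0, 0],
    [0, 0, 0],
    [0, 0, 0],
    [0, 0, 0],
    [0, 0, 0],
    [0, 0, 0],
    [0, 0, 0]
  ],
  "offset": [
    [0, 0, -0.02],
    [0, 0, -0.06],
    [-0.01, -0.02, -0.1],
    [-0.03, -0.05, -0.13],
    [-0.05, -0.085, -0.15],
    [-0.07, -0.12, -0.17],
    [-0.09, -0.155, -0.19],
    [-0.11, -0.19, -0.21],
    [-0.122, -0.215, -0.23],
    [-0.1275, -0.2266, -0.2443]
  ],
  "jaw": [0.034, 0.034, 0.034, 0.034, 0.034, 0.034, 0.034, 0.034, 0.034, 0.034]
}}

```text
t: 15.9
position: [0.47, 0.0325, 0.2826]
ee_rot: [-3.141, -0.06, -0.009]
wrist_force: [0.9, 0.2, -0.1]
opening: 0.359
grip_force: 0.0
```

```bash
cat > look.py <<'E'
import sys
from h import *
st()
p,d,ci=cap('wrist')
cv2.imwrite('pics/%s.png'%sys.argv[1],cv2.resize(p[:,:,::-1],(768,576))); st()
W,p,d=world('wrist'); Z=W[...,2]
a=np.radians(TY);Rz=np.array([[np.cos(a),np.sin(a)],[-np.sin(a),np.cos(a)]])
L=W.copy(); L[...,:2]=(W[...,:2]-TC)@Rz.T; v=d>0
for y in(-.035,-.02,.025,.04):
    m=v&(abs(L[...,1]-y)<.003)&(Z>-.01)&(abs(L[...,0])<.156); q=L[m]
    print(y,[(x,int(1e4*np.median(q[abs(q[:,0]-x/1000)<.002][:,2]))/10) for x in range(-45,156,8) if (abs(q[:,0]-x/1000)<.002).any()])
H=W[v&(W[...,1]>.12)&(W[...,1]<.3)&(W[...,0]>.36)&(W[...,0]<.49)&(Z>.047)]
if len(H)>20: print('a top',cv2.minAreaRect((H[:,:2]*1000).astype(np.float32)))
E
python3 look.py w5
```

```text
t 15.9 pos [0.47   0.0325 0.2826] cmd [0.47 0.03 0.28] dev deg [-0.01  0.3  -0.2 ] F [ 0.91  0.22 -0.08] open 0.359
t 15.95 pos [0.4709 0.033  0.2851] cmd [0.47 0.03 0.28] dev deg [ 0.02  0.49 -0.22] F [0.86 1.3  2.01] open 0.356
-0.035 [(-45, 10.0), (-37, 18.2), (-29, 26.7), (-21, 34.8), (-13, 42.4), (-5, 37.3), (3, 29.7), (11, 22.2), (19, 14.2), (27, 15.7), (35, 24.1), (43, 31.0), (51, 41.4), (59, 50.5), (67, 43.7), (75, 35.6), (83, 27.6), (91, 24.9), (99, 33.1), (107, 41.2), (115, 48.5), (123, 41.4), (131, 35.3), (139, 26.2), (147, 18.0), (155, 24.3)]
-0.02 [(-45, 11.4), (-37, 19.4), (-29, 26.1), (-21, 34.5), (-13, 42.7), (-5, 37.4), (3, 29.5), (11, 21.8), (19, 13.2), (27, 15.3), (35, 23.2), (43, 31.6), (51, 39.7), (59, 50.7), (67, 43.3), (75, 36.1), (83, 27.5), (91, 25.3), (99, 33.0), (107, 41.4), (115, 49.0), (123, 45.4), (131, 35.0), (139, 26.4), (147, 17.8), (155, 23.8)]
0.025 [(-45, 11.2), (-37, 19.2), (-29, 26.6), (-21, 34.4), (-13, 42.7), (-5, 37.6), (3, 29.7), (11, 21.9), (19, 13.8), (27, 15.2), (35, 24.4), (43, 31.7), (51, 40.6), (59, 50.5), (67, 43.2), (75, 35.6), (83, 26.9), (91, 24.8), (99, 33.3), (107, 40.9), (115, 48.9), (123, 42.1), (131, 34.3), (139, 27.0), (147, 19.3), (155, 23.7)]
0.04 [(-45, 11.4), (-37, 18.4), (-29, 26.4), (-21, 33.7), (-13, 41.0), (-5, 37.1), (3, 29.7), (11, 21.9), (19, 13.4), (27, 15.9), (35, 24.0), (43, 31.2), (51, 40.0), (59, 50.6), (67, 43.3), (75, 36.5), (83, 27.5), (91, 24.6), (99, 32.8), (107, 41.8), (115, 48.9), (123, 41.6), (131, 34.6), (139, 26.8), (147, 19.5), (155, 23.7)]
a top ((433.5218811035156, 215.3431396484375), (99.96073913574219, 14.519125938415527), 71.46454620361328)
```

View pics/w5.png

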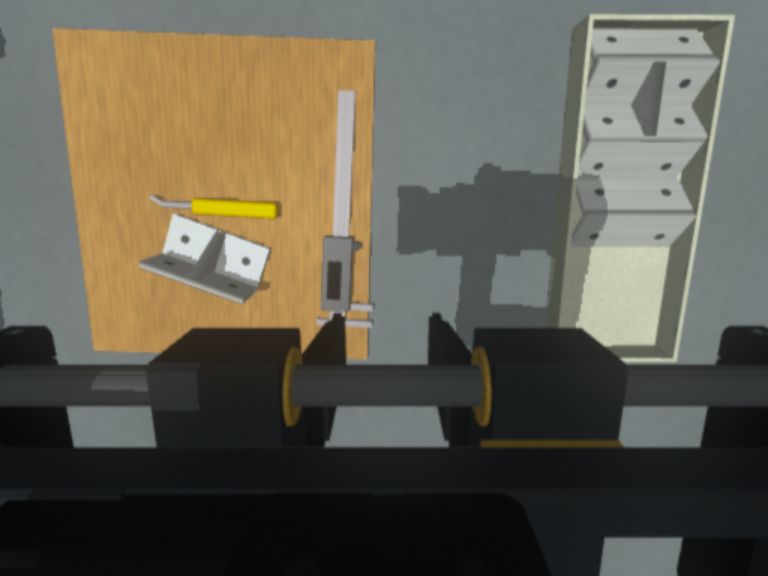

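```bash
python3 - <<'E'
from h import *
g=lambda b:grasp([.4467,.211,.024],-18.55,back=b)
print(g(0)[0],g(.07)[0]); plan(g(.07))
E
```

```text
[0.44254371 0.21239471 0.02061594] [0.48946961 0.19664798 0.07011341]
off [0.0251, -0.1658, 0.2099] rot [0.14, -0.777, 0.34]
```

Call:
{"api": "play_rows", "payload": {
  "rot": [
    [0.02, -0.12, 0.05],
    [0.045, -0.24, 0.11],
    [0.07, -0.36, 0.16],
    [0.09, -0.48, 0.21],
    [0.11, -0.6, 0.26],
    [0.13, -0.72, 0.31],
    [0.14, -0.777, 0.34],
    [0.14, -0.777, 0.34],
    [0.14, -0.777, 0.34],
    [0.14, -0.777, 0.34]
  ],
  "offset": [
    [0.01, -0.03, 0.02],
    [0.02, -0.06, 0.04],
    [0.0251, -0.09, 0.065],
    [0.0251, -0.12, 0.09],
    [0.0251, -0.145, 0.12],
    [0.0251, -0.16, 0.15],
    [0.0251, -0.1658, 0.18],
    [0.0251, -0.1658, 0.2],
    [0.0251, -0.1658, 0.2099],
    [0.0251, -0.1658, 0.2099]
  ],
  "jaw": [0.034, 0.034, 0.034, 0.034, 0.034, 0.034, 0.034, 0.034, 0.034, 0.034]
}}

```text
t: 16.95
position: [0.49, 0.1969, 0.0701]
ee_rot: [-2.759, 0.449, 1.14]
wrist_force: [0.2, -0.5, 0.2]
opening: 0.359
grip_force: 0.0
```

```bash
python3 - <<'E'
from h import *
st(); p,d,ci=cap('wrist'); s=st(); print(s['qpos'].round(2))
W,p,d=world('wrist'); Z=W[...,2]
b=(d>0)&(W[...,1]>.12)&(W[...,1]<.30)&(W[...,0]>.38)&(W[...,0]<.53)
yaw=np.radians(-18.55); X=np.array([np.cos(yaw),np.sin(yaw)]); Y=np.array([-X[1],X[0]])
m=np.array([.4467,.211]); L=W.copy(); L[...,0]=(W[...,:2]-m)@X+.021; L[...,1]=(W[...,:2]-m)@Y
f=L[b&(Z>.008)&(Z<.014)&(L[...,0]>.02)&(L[...,0]<.045)]; print('flat leg',len(f),np.percentile(f[:,1],[1,99]),np.median(f[:,2]))
w=L[b&(Z>.02)&(Z<.045)&(abs(L[...,1])>.015)&(abs(L[...,1])<.045)&(L[...,0]<.02)]; print('upright inner',len(w),np.median(w[:,0]),np.degrees(np.polyfit(w[:,1],w[:,0],1)[0]))
r=L[b&(abs(L[...,0]+Z-.003-.058)<.003)&(abs(L[...,1])<.012)&(L[...,0]>.015)&(L[...,0]<.043)]; print('rib y',r[:,1].min(),r[:,1].max(),np.median(r[:,0]+r[:,2]-.003))
E
```

```text
t 16.95 pos [0.49   0.1969 0.0701] cmd [0.4895 0.1967 0.0701] dev deg [-0.04  0.09 -0.06] F [ 0.16 -0.54  0.17] open 0.359
t 17.0 pos [0.4908 0.1972 0.0717] cmd [0.4895 0.1967 0.0701] dev deg [ 0.01  0.22 -0.11] F [-0.1  -0.47  0.4 ] open 0.353
[0.11 0.44 1.67 0.31 1.75 1.95]
flat leg 1845 [-0.04880902  0.0490665 ] 0.010310647449039936
upright inner 1328 0.008124271352795445 0.15531400866119588
rib y -0.004937017868455793 0.004750327006662376 0.05736777409075478
```

Estimate confirmed to about 0.3 mm, so I'll take hold.

Call:
{"api": "play_rows", "payload": {
  "rot": [
    [0, 0, 0],
    [0, 0, 0],
    [0, 0, 0],
    [0, 0, 0],
    [0, 0, 0],
    [0, 0, 0],
    [0, 0, 0],
    [0, 0, 0],
    [0, 0, 0]
  ],
  "offset": [
    [0, 0, 0.015],
    [0, 0, 0.03],
    [0, 0, 0.042],
    [0, 0, 0.052],
    [0, 0, 0.06],
    [0, 0, 0.065],
    [0, 0, 0.068],
    [0, 0, 0.07],
    [0, 0, 0.07]
  ],
  "jaw": [0.034, 0.034, 0.034, 0.034, 0.034, 0.034, 0.034, 0.034, 0.034]
}}

```text
t: 17.9
position: [0.4438, 0.2132, 0.0213]
ee_rot: [-2.76, 0.449, 1.138]
wrist_force: [0.6, -0.3, -0.2]
opening: 0.356
grip_force: 0.0
```

Call:
{"api": "play_rows", "payload": {
  "rot": [
    [0, 0, 0],
    [0, 0, 0],
    [0, 0, 0],
    [0, 0, 0],
    [0, 0, 0],
    [0, 0, 0]
  ],
  "offset": [
    [0, 0, 0],
    [0, 0, 0],
    [0, 0, 0],
    [0, 0, 0],
    [0, 0, 0],
    [0, 0, 0]
  ],
  "jaw": [0.02, 0.012, 0.006, 0.003, 0.003, 0.003]
}}

```text
t: 18.5
position: [0.4436, 0.213, 0.0214]
ee_rot: [-2.76, 0.449, 1.139]
wrist_force: [-0.5, -0.9, 0.8]
opening: 0.103
grip_force: 30.1
```

```bash
python3 - <<'E'
from h import *
p,R=load(); save(p+R.apply([0,0,.07]),R)
s=st(); m=np.array([.4467,.211,.024]); R=Ro.from_rotvec(s['ee_rot']); print('mid in tool',R.inv().apply(m-s['position']))
p,R=load()
plan((p+[0,0,.05],R),(p+[0,0,.10],R),(np.array([.48,.15,.17]),tool(TY)))
plan((tr(.021,.002,.17),tool(TY)),(tr(.021,.002,.060),tool(TY)))
E
```

```text
t 18.5 pos [0.4436 0.213  0.0214] cmd [0.4425 0.2124 0.0206] dev deg [-0.04  0.14 -0.08] F [-0.47 -0.94  0.83] open 0.103
mid in tool [ 0.00070469  0.00092966 -0.00439781]
off [-0.0353, 0.0, -0.0354] rot [0.0, 0.0, 0.0]
off [-0.0707, 0.0, -0.0707] rot [0.0, 0.0, 0.0]
off [-0.0664, 0.0473, -0.1448] rot [-0.14, 0.777, -0.34]
off [0.0479, 0.3476, -0.0001] rot [-0.0, -0.0, -0.0]
off [0.0479, 0.3476, 0.1099] rot [-0.0, -0.0, -0.0]
```

Call:
{"api": "play_rows", "payload": {
  "rot": [
    [0, 0, 0],
    [0, 0, 0],
    [-0.02, 0.1, -0.05],
    [-0.04, 0.22, -0.1],
    [-0.06, 0.35, -0.15],
    [-0.085, 0.47, -0.205],
    [-0.11, 0.6, -0.265],
    [-0.13, 0.72, -0.315],
    [-0.14, 0.777, -0.34],
    [-0.14, 0.777, -0.34]
  ],
  "offset": [
    [-0.02, 0, -0.02],
    [-0.045, 0, -0.045],
    [-0.0707, 0, -0.0707],
    [-0.0707, 0.01, -0.085],
    [-0.07, 0.02, -0.1],
    [-0.07, 0.03, -0.115],
    [-0.068, 0.04, -0.13],
    [-0.0664, 0.0473, -0.14],
    [-0.0664, 0.0473, -0.1448],
    [-0.0664, 0.0473, -0.1448]
  ],
  "jaw": [0.003, 0.003, 0.003, 0.003, 0.003, 0.003, 0.003, 0.003, 0.003, 0.003]
}}

```text
t: 19.5
position: [0.4796, 0.1511, 0.1712]
ee_rot: [-3.14, -0.057, -0.006]
wrist_force: [-0.5, -0.3, -1.5]
opening: 0.103
grip_force: 30.1
```

Call:
{"api": "play_rows", "payload": {
  "rot": [
    [0, 0, 0],
    [0, 0, 0],
    [0, 0, 0],
    [0, 0, 0],
    [0, 0, 0],
    [0, 0, 0],
    [0, 0, 0],
    [0, 0, 0],
    [0, 0, 0],
    [0, 0, 0]
  ],
  "offset": [
    [0.006, 0.03, 0],
    [0.012, 0.065, 0],
    [0.018, 0.105, 0],
    [0.024, 0.145, 0],
    [0.03, 0.185, 0],
    [0.036, 0.225, 0],
    [0.042, 0.265, 0],
    [0.0469, 0.305, 0],
    [0.0469, 0.337, 0],
    [0.0469, 0.3476, 0]
  ],
  "jaw": [0.003, 0.003, 0.003, 0.003, 0.003, 0.003, 0.003, 0.003, 0.003, 0.003]
}}

```text
t: 20.5
position: [0.5398, -0.1975, 0.1696]
ee_rot: [-3.14, -0.05, -0.001]
wrist_force: [-0.8, 1.0, -2.1]
opening: 0.1
grip_force: 30.1
```

Call:
{"api": "play_rows", "payload": {
  "rot": [
    [0, 0, 0],
    [0, 0, 0],
    [0, 0, 0],
    [0, 0, 0],
    [0, 0, 0],
    [0, 0, 0],
    [0, 0, 0]
  ],
  "offset": [
    [0, 0, 0],
    [0, 0, 0.03],
    [0, 0, 0.06],
    [0, 0, 0.085],
    [0, 0, 0.1],
    [0, 0, 0.11],
    [0, 0, 0.11]
  ],
  "jaw": [0.003, 0.003, 0.003, 0.003, 0.003, 0.003, 0.003]
}}

```text
t: 21.2
position: [0.5397, -0.1938, 0.0596]
ee_rot: [-3.14, -0.058, -0.001]
wrist_force: [0.9, -0.0, -2.2]
opening: 0.106
grip_force: 30.1
```

```bash
python3 - <<'E'
from h import *
p,R=load(); save(p+R.apply([-.001,0,0]),R)
s=st(); print(intr(s['position']))
E
python3 look.py w6
```

```text
t 21.2 pos [ 0.5397 -0.1938  0.0596] cmd [ 0.539  -0.1958  0.06  ] dev deg [ 0.07  0.02 -0.12] F [ 0.87 -0.01 -2.24] open 0.106
[0.02090249 0.00401211 0.0595977 ]
t 21.2 pos [ 0.5397 -0.1938  0.0596] cmd [ 0.539  -0.1958  0.06  ] dev deg [ 0.07  0.02 -0.12] F [ 0.87 -0.01 -2.24] open 0.106
t 21.25 pos [ 0.5406 -0.1943  0.0609] cmd [ 0.539  -0.1958  0.06  ] dev deg [ 0.01  0.13 -0.11] F [ 0.1  -1.16 -1.46] open 0.105
-0.035 [(19, 44.7), (27, 50.4), (35, 58.5), (43, 179.1), (51, 150.8), (59, 50.9), (67, 43.7), (75, 35.9), (83, 28.0), (91, 24.7), (99, 32.9), (107, 40.9), (115, 48.7), (123, 42.3), (131, 35.0), (139, 26.8), (147, 18.9), (155, 19.6)]
-0.02 [(19, 45.2), (27, 50.7), (35, 60.7), (43, 178.4), (51, 160.1), (59, 51.1), (67, 43.9), (75, 35.8), (83, 28.1), (91, 24.6), (99, 32.7), (107, 41.0), (115, 48.8), (123, 42.5), (131, 34.9), (139, 27.3), (147, 18.9), (155, 19.6)]
0.025 [(19, 44.7), (27, 50.6), (35, 59.1), (43, 180.7), (51, 160.1), (59, 50.8), (67, 44.1), (75, 35.6), (83, 27.6), (91, 24.4), (99, 32.9), (107, 40.6), (115, 49.1), (123, 42.7), (131, 34.9), (139, 27.1), (147, 19.2), (155, 19.6)]
0.04 [(19, 45.0), (27, 51.2), (35, 59.0), (43, 183.3), (51, 150.7), (59, 51.1), (67, 43.8), (75, 36.1), (83, 28.0), (91, 25.0), (99, 32.9), (107, 41.0), (115, 48.8), (123, 42.8), (131, 34.9), (139, 27.1), (147, 18.9), (155, 19.0)]
```

Call:
{"api": "play_rows", "payload": {
  "rot": [
    [0, 0, 0],
    [0, 0, 0],
    [0, 0, 0],
    [0, 0, 0],
    [0, 0, 0],
    [0, 0, 0],
    [0, 0, 0]
  ],
  "offset": [
    [0, 0, 0.006],
    [0, 0, 0.011],
    [0, 0, 0.015],
    [0, 0, 0.018],
    [0, 0, 0.02],
    [0, 0, 0.021],
    [0, 0, 0.021]
  ],
  "jaw": [0.003, 0.003, 0.003, 0.003, 0.003, 0.003, 0.003]
}}

```text
t: 21.95
position: [0.5402, -0.1948, 0.0396]
ee_rot: [-3.141, -0.056, -0.003]
wrist_force: [-0.8, -0.5, -2.6]
opening: 0.106
grip_force: 30.1
```

Call:
{"api": "play_rows", "payload": {
  "rot": [
    [0, 0, 0],
    [0, 0, 0],
    [0, 0, 0]
  ],
  "offset": [
    [0, 0, 0.0005],
    [0, 0, 0.001],
    [0, 0, 0.001]
  ],
  "jaw": [0.003, 0.003, 0.003]
}}

```text
t: 22.25
position: [0.5402, -0.1948, 0.0387]
ee_rot: [-3.141, -0.056, -0.003]
wrist_force: [-1.1, -0.2, -1.9]
opening: 0.104
grip_force: 30.1
```

Call:
{"api": "play_rows", "payload": {
  "rot": [
    [0, 0, 0],
    [0, 0, 0],
    [0, 0, 0]
  ],
  "offset": [
    [0, 0, 0.0005],
    [0, 0, 0.001],
    [0, 0, 0.001]
  ],
  "jaw": [0.003, 0.003, 0.003]
}}

```text
t: 22.55
position: [0.5402, -0.1948, 0.0377]
ee_rot: [-3.141, -0.056, -0.003]
wrist_force: [-2.6, -0.8, -0.7]
opening: 0.104
grip_force: 30.1
```

Call:
{"api": "play_rows", "payload": {
  "rot": [
    [0, 0, 0],
    [0, 0, 0],
    [0, 0, 0]
  ],
  "offset": [
    [0, 0, 0.0004],
    [0, 0, 0.0008],
    [0, 0, 0.0008]
  ],
  "jaw": [0.003, 0.003, 0.003]
}}

```text
t: 22.85
position: [0.5402, -0.1948, 0.0369]
ee_rot: [-3.141, -0.057, -0.003]
wrist_force: [-3.7, 0.9, -0.7]
opening: 0.104
grip_force: 30.1
```

Call:
{"api": "play_rows", "payload": {
  "rot": [
    [0, 0, 0],
    [0, 0, 0],
    [0, 0, 0],
    [0, 0, 0]
  ],
  "offset": [
    [-0.0004, 0, 0],
    [-0.0007, 0, 0.0003],
    [-0.0007, 0, 0.0006],
    [-0.0007, 0, 0.0006]
  ],
  "jaw": [0.003, 0.003, 0.003, 0.003]
}}

```text
t: 23.25
position: [0.5402, -0.1949, 0.0366]
ee_rot: [3.141, 0.056, 0.006]
wrist_force: [-1.6, -0.3, -2.3]
opening: 0.102
grip_force: 30.1
```

Call:
{"api": "play_rows", "payload": {
  "rot": [
    [0, 0, 0],
    [0, 0, 0],
    [0, 0, 0]
  ],
  "offset": [
    [0, 0, 0.0004],
    [0, 0, 0.0008],
    [0, 0, 0.0008]
  ],
  "jaw": [0.003, 0.003, 0.003]
}}

```text
t: 23.55
position: [0.5402, -0.195, 0.0363]
ee_rot: [3.141, 0.056, 0.006]
wrist_force: [-2.9, 1.4, 3.1]
opening: 0.1
grip_force: 30.1
```

Call:
{"api": "play_rows", "payload": {
  "rot": [
    [0, 0, 0],
    [0, 0, 0],
    [0, 0, 0],
    [0, 0, 0],
    [0, 0, 0],
    [0, 0, 0],
    [0, 0, 0]
  ],
  "offset": [
    [0, 0, 0],
    [0, 0, 0],
    [0, 0, 0],
    [0, 0, 0],
    [0, 0, 0],
    [0, 0, 0],
    [0, 0, 0]
  ],
  "jaw": [0.01, 0.014, 0.018, 0.024, 0.03, 0.034, 0.034]
}}

```text
t: 24.25
position: [0.5402, -0.195, 0.0359]
ee_rot: [3.141, 0.056, 0.006]
wrist_force: [1.1, -0.1, 1.2]
opening: 0.353
grip_force: 0.8
```

Call:
{"api": "play_rows", "payload": {
  "rot": [
    [0, 0, 0],
    [0, 0, 0],
    [0, 0, 0],
    [0, 0, 0],
    [0, 0, 0],
    [0, 0, 0],
    [0, 0, 0],
    [0, 0, 0],
    [0, 0, 0],
    [0, 0, 0]
  ],
  "offset": [
    [0, 0, -0.02],
    [0, 0, -0.05],
    [-0.01, -0.02, -0.09],
    [-0.03, -0.05, -0.13],
    [-0.045, -0.08, -0.16],
    [-0.06, -0.11, -0.19],
    [-0.06, -0.13, -0.22],
    [-0.06, -0.14, -0.24],
    [-0.06, -0.14, -0.24],
    [-0.06, -0.14, -0.24]
  ],
  "jaw": [0.034, 0.034, 0.034, 0.034, 0.034, 0.034, 0.034, 0.034, 0.034, 0.034]
}}

```text
t: 25.25
position: [0.4738, -0.0572, 0.2748]
ee_rot: [3.141, 0.057, 0.003]
wrist_force: [0.4, -0.7, -1.0]
opening: 0.356
grip_force: 0.0
```

```bash
python3 - <<'E'
from h import *
p,R=load(); save(p+R.apply([-.0007-.06,-.14,.021+.001+.001+.0008+.0006+.0008-.24]),R)
E
python3 look.py w7
```

```text
t 25.25 pos [ 0.4738 -0.0572  0.2748] cmd [ 0.4734 -0.058   0.2748] dev deg [-0.02  0.1  -0.1 ] F [ 0.36 -0.72 -0.98] open 0.356
t 25.3 pos [ 0.4734 -0.0574  0.2737] cmd [ 0.4734 -0.058   0.2748] dev deg [ 0.01 -0.01 -0.06] F [-0.06 -0.01 -0.61] open 0.358
-0.035 [(-45, 11.9), (-37, 18.7), (-29, 27.1), (-21, 35.3), (-13, 41.9), (-5, 48.9), (3, 40.7), (11, 32.8), (19, 24.8), (27, 27.4), (35, 35.7), (43, 43.4), (51, 51.1), (59, 50.9), (67, 43.5), (75, 36.1), (83, 27.0), (91, 25.0), (99, 33.0), (107, 40.9), (115, 48.7), (123, 41.4), (131, 33.8), (139, 27.0), (147, 18.6), (155, 24.7)]
-0.02 [(-45, 4.2), (-37, 19.1), (-29, 27.3), (-21, 34.8), (-13, 42.7), (-5, 49.0), (3, 40.5), (11, 32.9), (19, 24.8), (27, 27.8), (35, 34.8), (43, 43.4), (51, 51.3), (59, 50.9), (67, 43.4), (75, 35.8), (83, 27.8), (91, 25.7), (99, 33.1), (107, 40.7), (115, 49.3), (123, 41.7), (131, 34.7), (139, 26.7), (147, 19.4), (155, 22.6)]
0.025 [(-45, 11.8), (-37, 18.9), (-29, 27.0), (-21, 34.1), (-13, 42.5), (-5, 49.8), (3, 41.1), (11, 32.6), (19, 24.3), (27, 27.5), (35, 35.3), (43, 43.6), (51, 51.3), (59, 50.5), (67, 43.4), (75, 35.8), (83, 27.8), (91, 25.4), (99, 32.9), (107, 41.1), (115, 48.9), (123, 41.6), (131, 34.3), (139, 27.1), (147, 19.1), (155, 23.9)]
0.04 [(-45, 7.7), (-37, 18.5), (-29, 27.0), (-21, 34.7), (-13, 42.0), (-5, 49.3), (3, 40.5), (11, 32.4), (19, 25.0), (27, 27.3), (35, 35.4), (43, 43.8), (51, 50.9), (59, 50.9), (67, 42.8), (75, 35.6), (83, 28.0), (91, 24.5), (99, 33.8), (107, 41.0), (115, 49.2), (123, 42.5), (131, 35.0), (139, 26.7), (147, 18.4), (155, 24.0)]
```

View pics/w7.png

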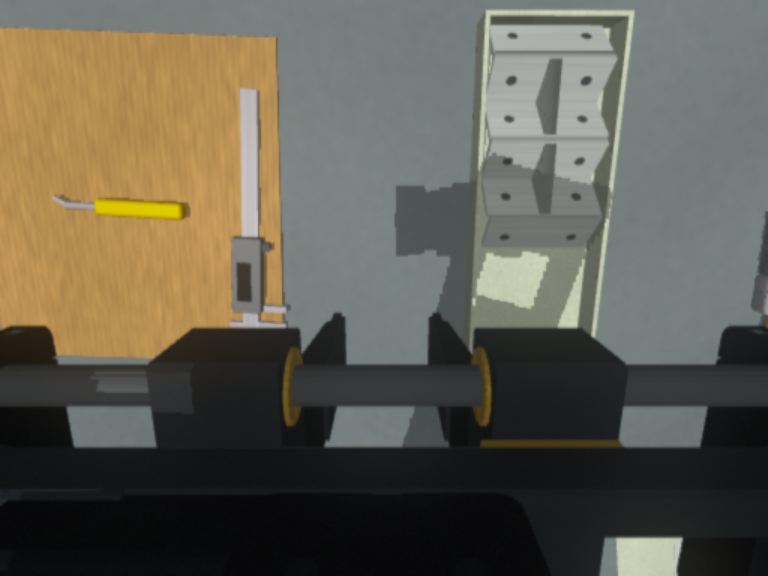

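```bash
python3 - <<'E'
from h import *
plan((tr(-.075,0,.09),tool(TY)),(tr(-.075,0,.007),tool(TY)))
E
```

```text
off [-0.0343, 0.1421, 0.1848] rot [-0.0, -0.0, -0.0]
off [-0.0344, 0.1421, 0.2678] rot [-0.0, -0.0, -0.0]
```

Call:
{"api": "play_rows", "payload": {
  "rot": [
    [0, 0, 0],
    [0, 0, 0],
    [0, 0, 0],
    [0, 0, 0],
    [0, 0, 0],
    [0, 0, 0],
    [0, 0, 0],
    [0, 0, 0],
    [0, 0, 0],
    [0, 0, 0]
  ],
  "offset": [
    [-0.01, 0.035, 0.03],
    [-0.02, 0.07, 0.06],
    [-0.03, 0.105, 0.09],
    [-0.0343, 0.13, 0.12],
    [-0.0343, 0.1421, 0.15],
    [-0.0343, 0.1421, 0.1748],
    [-0.0343, 0.1421, 0.1848],
    [-0.0343, 0.1421, 0.1848],
    [-0.0344, 0.1421, 0.1848],
    [-0.0344, 0.1421, 0.1848]
  ],
  "jaw": [0.065, 0.065, 0.065, 0.065, 0.065, 0.065, 0.065, 0.065, 0.065, 0.065]
}}

```text
t: 26.3
position: [0.4463, -0.2008, 0.0921]
ee_rot: [3.14, 0.057, 0.008]
wrist_force: [-0.4, -0.4, -0.2]
opening: 0.684
grip_force: 0.0
```

Call:
{"api": "play_rows", "payload": {
  "rot": [
    [0, 0, 0],
    [0, 0, 0],
    [0, 0, 0],
    [0, 0, 0],
    [0, 0, 0],
    [0, 0, 0]
  ],
  "offset": [
    [0, 0, 0.025],
    [0, 0, 0.05],
    [0, 0, 0.07],
    [0, 0, 0.078],
    [0, 0, 0.083],
    [0, 0, 0.083]
  ],
  "jaw": [0.065, 0.065, 0.065, 0.065, 0.065, 0.065]
}}

```text
t: 26.9
position: [0.4461, -0.2005, 0.0082]
ee_rot: [3.141, 0.057, 0.006]
wrist_force: [0.4, -0.4, -0.3]
opening: 0.681
grip_force: 0.0
```

Call:
{"api": "play_rows", "payload": {
  "rot": [
    [0, 0, 0],
    [0, 0, 0],
    [0, 0, 0],
    [0, 0, 0],
    [0, 0, 0],
    [0, 0, 0],
    [0, 0, 0],
    [0, 0, 0],
    [0, 0, 0]
  ],
  "offset": [
    [0.004, 0, 0],
    [0.008, 0, 0],
    [0.012, 0, 0],
    [0.014, 0, 0],
    [0.016, 0, 0],
    [0.0175, 0, 0],
    [0.0185, 0, 0],
    [0.0192, 0, 0],
    [0.0192, 0, 0]
  ],
  "jaw": [0.065, 0.065, 0.065, 0.065, 0.065, 0.065, 0.065, 0.065, 0.065]
}}

```text
t: 27.8
position: [0.4636, -0.1995, 0.0073]
ee_rot: [-3.14, -0.057, 0.0]
wrist_force: [-5.0, -0.5, 3.1]
opening: 0.686
grip_force: 2.5
```

Call:
{"api": "play_rows", "payload": {
  "rot": [
    [0, 0, 0],
    [0, 0, 0],
    [0, 0, 0]
  ],
  "offset": [
    [0.0003, 0, 0],
    [0.0006, 0, 0],
    [0.0006, 0, 0]
  ],
  "jaw": [0.065, 0.065, 0.065]
}}

```text
t: 28.1
position: [0.4637, -0.1995, 0.0073]
ee_rot: [-3.14, -0.057, 0.002]
wrist_force: [-7.3, -0.5, 4.6]
opening: 0.687
grip_force: 3.3
```

Call:
{"api": "play_rows", "payload": {
  "rot": [
    [0, 0, 0],
    [0, 0, 0],
    [0, 0, 0]
  ],
  "offset": [
    [0.0003, 0, 0],
    [0.0006, 0, 0],
    [0.0006, 0, 0]
  ],
  "jaw": [0.065, 0.065, 0.065]
}}

```text
t: 28.4
position: [0.4637, -0.1995, 0.0072]
ee_rot: [-3.14, -0.057, 0.004]
wrist_force: [-8.2, -1.3, 5.2]
opening: 0.688
grip_force: 4.2
```

Call:
{"api": "play_rows", "payload": {
  "rot": [
    [0, 0, 0],
    [0, 0, 0],
    [0, 0, 0],
    [0, 0, 0]
  ],
  "offset": [
    [0.0005, 0, 0],
    [0.001, 0, 0],
    [0.0015, 0, 0],
    [0.0015, 0, 0]
  ],
  "jaw": [0.065, 0.065, 0.065, 0.065]
}}

```text
t: 28.8
position: [0.4639, -0.1994, 0.0069]
ee_rot: [-3.14, -0.058, 0.009]
wrist_force: [-12.6, -1.9, 8.6]
opening: 0.687
grip_force: 6.4
```

Call:
{"api": "play_rows", "payload": {
  "rot": [
    [0, 0, 0],
    [0, 0, 0],
    [0, 0, 0]
  ],
  "offset": [
    [0.0004, 0, 0],
    [0.0008, 0, 0],
    [0.0008, 0, 0]
  ],
  "jaw": [0.065, 0.065, 0.065]
}}

```text
t: 29.1
position: [0.4639, -0.1994, 0.0069]
ee_rot: [-3.139, -0.058, 0.012]
wrist_force: [-16.0, -1.5, 9.7]
opening: 0.681
grip_force: 7.7
```

Call:
{"api": "play_rows", "payload": {
  "rot": [
    [0, 0, 0],
    [0, 0, 0],
    [0, 0, 0],
    [0, 0, 0],
    [0, 0, 0],
    [0, 0, 0],
    [0, 0, 0],
    [0, 0, 0],
    [0, 0, 0],
    [0, 0, 0]
  ],
  "offset": [
    [-0.002, 0, 0],
    [-0.004, 0, 0],
    [-0.008, 0, 0],
    [-0.013, 0, 0],
    [-0.015, 0, -0.03],
    [-0.015, 0, -0.07],
    [-0.005, -0.03, -0.11],
    [0.005, -0.06, -0.15],
    [0.005, -0.09, -0.19],
    [0.005, -0.11, -0.23]
  ],
  "jaw": [0.065, 0.065, 0.065, 0.065, 0.065, 0.065, 0.065, 0.065, 0.065, 0.065]
}}

```text
t: 30.1
position: [0.4683, -0.0878, 0.2392]
ee_rot: [-3.14, -0.058, -0.006]
wrist_force: [1.5, -0.1, -0.1]
opening: 0.682
grip_force: 0.0
```

Call:
{"api": "play_rows", "payload": {
  "rot": [
    [0, 0, 0],
    [0, 0, 0],
    [0, 0, 0]
  ],
  "offset": [
    [0, 0, -0.02],
    [0, 0, -0.03],
    [0, 0, -0.03]
  ],
  "jaw": [0.065, 0.065, 0.065]
}}

```text
t: 30.4
position: [0.4692, -0.0897, 0.269]
ee_rot: [3.14, 0.057, 0.009]
wrist_force: [0.2, 0.2, -0.4]
opening: 0.685
grip_force: 0.0
```

```bash
python3 look.py w8; python3 - <<'E'
from h import *
W,p,d=world('wrist'); a=np.radians(TY);Rz=np.array([[np.cos(a),np.sin(a)],[-np.sin(a),np.cos(a)]])
L=W.copy(); L[...,:2]=(W[...,:2]-TC)@Rz.T; x,y,z=L[...,0]*1e3,L[...,1],L[...,2]*1e3
for n,x0,x1,sg in(('near L',-38,-17,-1),('a L',0,18,1),('a R',26,46,-1),('b L',64,83,1),('b R',94,113,-1),('far R',130,148,1)):
    o=[]
    for s in((-.044,-.012),(.018,.042)):
        m=(d>0)&(x>x0)&(x<x1)&(y>s[0])&(y<s[1])&(z>5)&(z<60); o.append(round(float(np.median(z[m]+sg*x[m])),2))
    print(n,o)
E
```

```text
t 30.4 pos [ 0.4692 -0.0897  0.269 ] cmd [ 0.444  -0.2011  0.007 ] dev deg [-0.06  0.31 -0.08] F [ 0.22  0.18 -0.36] open 0.685
t 30.45 pos [ 0.4684 -0.0897  0.2671] cmd [ 0.444  -0.2011  0.007 ] dev deg [-0.    0.14 -0.05] F [ 0.23 -0.53 -0.74] open 0.684
-0.035 [(-45, 3.6), (-37, 19.2), (-29, 26.9), (-21, 35.1), (-13, 42.9), (-5, 49.0), (3, 41.8), (11, 32.9), (19, 24.9), (27, 27.6), (35, 35.5), (43, 42.6), (51, 50.7), (59, 51.4), (67, 44.0), (75, 35.6), (83, 27.6), (91, 24.9), (99, 32.6), (107, 40.0), (115, 48.7), (123, 43.5), (131, 35.0), (139, 26.3), (147, 18.2), (155, 22.6)]
-0.02 [(-45, 3.5), (-37, 18.2), (-29, 27.0), (-21, 35.1), (-13, 42.3), (-5, 48.9), (3, 41.4), (11, 33.7), (19, 24.1), (27, 28.2), (35, 35.2), (43, 43.7), (51, 50.9), (59, 51.4), (67, 44.0), (75, 35.2), (83, 27.0), (91, 24.9), (99, 32.9), (107, 41.0), (115, 48.9), (123, 43.1), (131, 34.9), (139, 26.8), (147, 19.0), (155, 25.8)]
0.025 [(-45, 4.2), (-37, 18.5), (-29, 26.3), (-21, 35.3), (-13, 41.7), (-5, 49.0), (3, 41.5), (11, 33.6), (19, 24.4), (27, 28.3), (35, 34.9), (43, 43.9), (51, 50.8), (59, 50.9), (67, 44.2), (75, 35.9), (83, 27.7), (91, 24.9), (99, 32.2), (107, 41.1), (115, 49.3), (123, 42.7), (131, 35.2), (139, 26.9), (147, 18.7), (155, 23.9)]
0.04 [(-45, 4.9), (-37, 352.5), (-29, 358.0), (-21, 362.1), (-13, 353.2), (-5, 48.9), (3, 41.3), (11, 33.6), (19, 25.5), (27, 27.9), (35, 35.0), (43, 43.1), (51, 50.9), (59, 51.4), (67, 43.6), (75, 35.7), (83, 27.8), (91, 24.9), (99, 33.8), (107, 40.8), (115, 48.5), (123, 42.1), (131, 34.4), (139, 27.3), (147, 18.2), (155, 25.2)]
near L [55.68, 55.68]
a L [44.27, 44.37]
a R [0.52, 0.44]
b L [110.72, 110.83]
b R [-65.88, -65.84]
far R [165.9, 166.06]
```

View pics/w8.png

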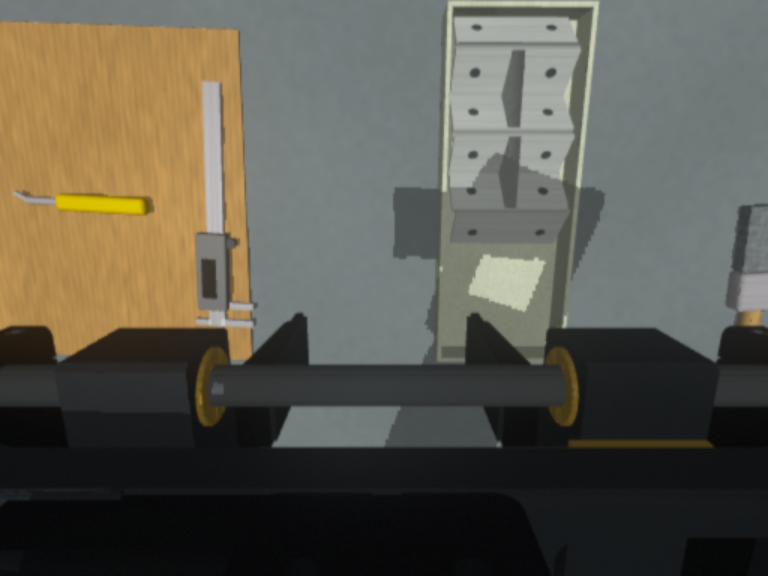

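```bash
python3 -c "
from h import *
print(bot.sign_off())"
```

```text
the job is handed in; nothing more can be done
None
```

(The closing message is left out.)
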